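Close up the coin case

ROBOT

A 7-joint arm with a two-finger parallel gripper is mounted at the origin on the work surface. World frame = base frame: x ahead of the robot, y to its left, z up, the work surface at z = 0. Lengths are in m, angles in rad, forces in N, time in s.
With the tool pointing down it reaches from about 0.35 to 0.9 m from the base axis. Payload 8.1 kg.
Tool frame: the origin (TCP) lies midway between the tips of the shut fingers; the grasp point (between the pads) lies behind it (grasp_offset is the x of the grasp point in the tool frame, in m); x points along the fingers, z is the direction in which the jaws open and shut, and the axes are right-handed (so a half turn about x gives the same grasp; the last joint's range is limited). The gripper opens to 92 mm and grips with 3 to 60 N. Pads are 19 mm wide; open, the fingers measure 130 mm over their backs; the gripper's body (75 mm by 190 mm) begins 47 mm behind the grasp point.
Start: joints at [1.109, 0.434, 0.025, 1.573, -0.012, 1.134, -0.075], TCP at [0.219, -0.585, 0.227] pointing down, gripper open.
Joint ranges: [-2.62, 2.62], [-0.44, 2.09], [-1.27, 1.32], [0.08, 2.57], [-1.32, 4.46], [0.12, 2], [-2.74, 2.74]. Speed limits (rad/s): [2.22, 2.22, 3.01, 3.01, 3.14, 3.14, 3.14].

INTERFACE

Orientations are given as a unit quaternion [w, x, y, z].
In Python, from rig import state, read_camera, sign_off, look_for, mark_of, grasp_offset gives the robot as it stands.
- The arm moves only by the tool step_arm, never from a script. Its argument "deltas" is a list that holds one entry, the list of rows, each a list of 5 numbers: the shift along the tool's x, y, z in mm, then the turn about the tool's x in degrees, then the closure, from 0 (fully open) to 1 (shut). In form: [[[tx, ty, tz, turn, jaw], ...]]. A call has 1 to 5 rows; each row is the pose to reach, as a shift and turn from the pose commanded when the call began, along the tool's axes at that moment; what a row does not reach only later rows make up. A row lasts 1/12 s, in which the tool goes at most 41.7 mm and 7.16 degrees, less where a joint would pass 70% of its speed; a pose out of reach is approached as far as the arm can. A call with a gripper value outside its range is refused whole. The fingers move at their own pace and stop on an object; "grip_force" is the grip in N (left out, the last holds). Time passes only in rows, so rows that repeat a pose let the fingers close. It gives the time, the measured TCP pose, the force and the opening at its end, in the units of the state.
- state(): the state, without advancing time (a new reading comes with each control period).
- read_camera(name): name is "scene" or "top" or "wrist"; returns a dict with "img" (400x640x3 uint8, blue, green, red), "fov_y" (degrees; the focal length in pixels is half the picture's height over the tangent of half this angle, whatever the lens; pixels are square), "cx", "cy" (the principal point, pixels), "rvec" (rotation vector, rad) and "tvec" (3), from world to camera coordinates, as OpenCV has them; the wrist camera has in their place "T_tool_cam" (4x4, takes a point from camera to tool coordinates, whose origin is the TCP and whose axes are the tool frame's). Camera axes: x right, y down, z forward; pixel columns grow to the right and rows downward; lengths in m; the calibration is good to about 2 mm. A picture is of the moment at which its call begins: read the wrist's pose just before it. There is no depth.
- sign_off(): hands the job in, once; it reports no verdict.
Trained networks look in the newest picture that a camera, given by its name, has taken for a name from the list of things; names that differ only in an ending like _2 or _b are one class to them, and where a whole thing is asked for, a point or a joint stands for the part that bears it (a point fixed in the world has none). Each returns a list of dicts, best first, with "conf" (0 to 1); they miss things now and then, are a little off and sometimes report something else, mostly with a low value. They report only what shows in the picture. A call takes as long as a camera call.
- look_for(camera, label): "extent" ([centre column, centre row, width, height] in pixels, round what is visible of it).
- mark_of(camera, label): "centre" ([row, column] in pixels: a listed point, or the origin of a listed thing).
The state is a dict: "time_s": time; "joint_pos": joint angles; "dq": joint speeds; "joint_torque": joint torques, N m; "ee_pos": TCP position; "tcp_rot": TCP orientation; "contact_force": force on the tool from outside, world axes, zero at the start; "ft_torque": the same for the moment, N m; "finger_gap": opening from 0.0 (shut) to 1.0 (fully open).
Only numpy, scipy, OpenCV 4.12 (cv2) and the standard library are available. Lean on these libraries where they do the work, as an engineer would, in place of code of your own. Each camera call takes 0.05 s, during which the arm holds its last target.

TASK

Someone left the brass hex wrench inside the open coin case. Reach in under the cover, take the wrench out and lay it (not drop it) lengthwise in the white ceramic tray, then push the heavy green cover down slowly until it is fully closed, without letting it slam. Leave the lock cylinders and the punch where they are.

Things in the scene. Friction and masses are not known exactly. Their poses are not given: they have to be found in the camera images.
- case: grey steel coin case fixed to the table: open box 240 x 240 mm, 50 mm high, walls and floor 5 mm. Origin: centre of its underside. Its x axis points to the wall with the hinge (towards the robot's left), y along the hinge. Inside, two ribs 8 mm wide, tops 20 mm above the table, run along y at x = -50 and +50 mm; the wrench lies across them
- cover (a joint): cover angle (rad): 0 fully closed, level on the case; open stop 1.15. Starts half open, leaning over the inside, so the wrench is reached only with a tilted hand. A stiff friction hinge (1.4 N m, more than its weight) holds it wherever left: push it all the way down with about 2 to 7 N at the pad. It is slammed if faster than 0.6 rad/s (130 mm/s at the pad) in the last 0.4 rad
- cover_pad (a point): centre of the black push pad (30 x 80 mm) on the outer face of the green cover, 215 mm from the hinge axis, 32 mm from the free edge. The cover is a plate 250 mm along the hinge, 247 mm deep, 6 mm thick, 0.9 kg. The outer face lies 6 mm out from the hinge axis; it faces up when closed, up and to the hinge side when open, where there is free space
- cover_hinge (a point): middle of the hinge axis, 51 mm above the table over the case's +x wall
- wrench: brass T-shaped hex wrench, 12 mm across flats, 0.2 kg, lying flat. Origin: middle of the long arm, half-way up. x along the long arm (-85 to +85 mm); a cross handle 60 mm long, as thick, sits at x = -79 mm along y. Starts in the case within 15 degrees of the case's x axis, 26 mm above the table. Grasp across the long arm near the origin
- tray: loose white ceramic tray 240 x 140 mm, 25 mm high, walls and floor 5 mm, 0.95 kg, on the robot's right. Origin: centre of its underside; x along its long side. Two ribs 8 mm wide, tops 17 mm above the table, run across it at x = -50 and +50 mm: a wrench laid lengthwise on them has its centre 23 mm above the table, with room for fingertips between the ribs
- lock0: aluminium lock cylinder, 36 mm wide, 42 mm high, standing on the table; origin under its centre; leave alone
- lock1: second lock cylinder, the same; leave alone
- punch: steel punch, 110 mm long, 12 mm thick, lying on the table left of the robot; leave alone
- vise: cast-iron vise holding a coin mechanism, fixed to the table at the left, 150 mm x 120 mm, 220 mm high; origin under its centre

How it is judged:
By the outcome, as a careful person would: the job done as asked, in the order asked, and still so for the second after the job is handed in, with the robot touching nothing.
It also fails if it takes over 64 s, if anything falls off the work surface, if the arm or the gripper's body presses on something with over 40 N, if the wrist force passes 120 N, or if a joint passes its speed limit or range.

## Working session

There is one attempt and no reset: what is moved stays moved. The work goes in short steps, Python scripts to look and compute and a tool call to move; the robot and the scene stay as the last step left them, time stands still between calls to the robot, and variables do not carry over. Pictures are saved under pics/ and viewed, and the job is handed in when it is done.

Besides the shell and the picture viewer there is one more tool, called as name(argument=value, ...), one argument or row to a line, values as JSON. step_arm: Moves the arm, as the interface text tells. Its arguments: {"type":"object","properties":{"deltas":{"type":"array"},"grip_force":{"type":"number"}},"required":["deltas"]}

```bash
ls; mkdir -p pics; cat > h.py <<'E'
import numpy as np, cv2
from scipy.spatial.transform import Rotation as R
from rig import *
def cam(name):
    s=state(); c=read_camera(name)
    h=c["img"].shape[0]; f=h/2/np.tan(np.radians(c["fov_y"])/2)
    K=np.array([[f,0,c["cx"]],[0,f,c["cy"]],[0,0,1]])
    if "rvec" in c:
        Rm=cv2.Rodrigues(np.array(c["rvec"],float))[0]; t=np.array(c["tvec"],float).ravel()
    else:
        q=s["tcp_rot"]; T=np.eye(4);T[:3,:3]=R.from_quat([q[1],q[2],q[3],q[0]]).as_matrix();T[:3,3]=s["ee_pos"]
        M=np.linalg.inv(T@np.array(c["T_tool_cam"])); Rm=M[:3,:3];t=M[:3,3]
    return c["img"],K,Rm,t
def ray(K,Rm,t,row,col):
    d=Rm.T@np.linalg.inv(K)@np.array([col,row,1.]); return -Rm.T@t, d/np.linalg.norm(d)
def atz(K,Rm,t,row,col,z):
    o,d=ray(K,Rm,t,row,col); return o+d*(z-o[2])/d[2]
def proj(K,Rm,t,P):
    p=(Rm@np.atleast_2d(P).T).T+t; p=p@K.T; return p[:,:2]/p[:,2:]
def tri(rays):
    A=0;b=0
    for o,d in rays:
        M=np.eye(3)-np.outer(d,d);A=A+M;b=b+M@o
    p=np.linalg.solve(A,b); return p,[np.linalg.norm((np.eye(3)-np.outer(d,d))@(p-o)) for o,d in rays]
E
cat > a.py <<'E'
from h import *
print(state(), grasp_offset)
for n in ["scene","top","wrist"]:
    img,K,Rm,t=cam(n); cv2.imwrite(f"pics/{n}0.png",img); print(n,K[0,0],K[:2,2],-Rm.T@t)
    np.savez(n+"0.npz",K=K,R=Rm,t=t)
    for l in ["case","cover","cover_pad","cover_hinge","wrench","tray","lock0","punch","vise"]:
        m=mark_of(n,l);print(l,[(round(x["conf"],2),np.round(x["centre"],1).tolist(),np.round(atz(K,Rm,t,*x["centre"],0.0),3).tolist()) for x in m[:3]])
E
python3 a.py
```

```text
pics
{'time_s': 0.0, 'joint_pos': array([ 1.10936827,  0.43519223,  0.02497835,  1.5741014 , -0.01164125,
        1.13401027, -0.07507038]), 'dq': array([ 0.00087255,  0.00121148, -0.00049762, -0.00061917,  0.00039554,
        0.00211919, -0.00022646]), 'joint_torque': array([ 1.34555617e-04, -6.67852736e+01,  9.85528417e-01, -3.14466441e+01,
       -6.02706266e-02,  4.29949898e-02,  1.92760158e-04]), 'ee_pos': array([ 0.21925918, -0.58472361,  0.22596247]), 'tcp_rot': array([ 0.58071248,  0.40304945,  0.58166343, -0.40248207]), 'contact_force': array([-0.02873765, -0.13650134, -0.30618082]), 'ft_torque': array([-0.02931949,  0.04221419, -0.01798919]), 'finger_gap': 0.9996904412214415} -0.0188
scene 403.40240446770844 [325.25726553 202.87866225] [ 1.01991268 -0.52961422  0.78229151]
case [(0.76, [207.8, 332.1], [0.559, 0.092, 0.0])]Traceback (most recent call last):
  File "a.py", line 7, in <module>
    m=mark_of(n,l);print(l,[(round(x["conf"],2),np.round(x["centre"],1).tolist(),np.round(atz(K,Rm,t,*x["centre"],0.0),3).tolist()) for x in m[:3]])
ValueError: it knows: case, cover_hinge, cover_pad, lock, punch, tray, vise, wrench
```

```bash
sed -i 's/"cover","cover_pad"/"cover_pad"/; s/lock0/lock/' a.py; python3 a.py; python3 -c "
import cv2
a=cv2.imread('pics/scene0.png');b=cv2.imread('pics/top0.png');c=cv2.imread('pics/wrist0.png')"
```

```text
{'time_s': 0.1, 'joint_pos': array([ 1.10935692,  0.43513132,  0.02495325,  1.57398949, -0.01160651,
        1.13398881, -0.07507455]), 'dq': array([ 8.15406914e-05, -6.26551565e-04,  1.82989603e-03, -3.93523208e-03,
        6.17530271e-04, -4.30348574e-04,  9.36639470e-04]), 'joint_torque': array([ 4.42917182e-03, -6.69120598e+01,  9.88923535e-01, -3.15147865e+01,
       -6.03231881e-02,  3.73354100e-02,  1.02445902e-04]), 'ee_pos': array([ 0.21929986, -0.58478551,  0.22604329]), 'tcp_rot': array([ 0.58077754,  0.40299574,  0.58161692, -0.40250919]), 'contact_force': array([-0.5344228 ,  0.35909906, -1.24032333]), 'ft_torque': array([ 0.02998029, -0.05695525,  0.02063392]), 'finger_gap': 1.0004138244668195} -0.0188
scene 403.40240446770844 [325.25726553 202.87866225] [ 1.01991268 -0.52961422  0.78229151]
case [(0.97, [206.4, 332.0], [0.555, 0.096, 0.0]), (0.51, [336.7, 280.9], [0.705, -0.271, -0.0])]
cover_pad [(0.82, [129.6, 345.9], [0.368, 0.416, 0.0])]
cover_hinge []
wrench [(0.66, [194.0, 329.9], [0.52, 0.131, 0.0])]
tray [(0.82, [306.6, 193.9], [0.508, -0.338, 0.0])]
lock [(0.7
[... 305 characters left out ...]
 [0.558, 0.098, 0.0])]
cover_pad [(0.7, [166.0, 285.6], [0.609, 0.137, 0.0]), (0.27, [204.3, 466.0], [0.497, -0.349, 0.0])]
cover_hinge [(0.79, [157.4, 260.3], [0.634, 0.205, 0.0])]
wrench [(0.85, [192.4, 297.9], [0.537, 0.105, 0.0]), (0.57, [267.5, 189.6], [0.343, 0.395, 0.0])]
tray [(0.87, [202.4, 464.8], [0.502, -0.346, 0.0])]
lock [(0.57, [115.9, 385.5], [0.742, -0.137, 0.0]), (0.56, [130.2, 437.4], [0.701, -0.279, 0.0])]
punch [(0.68, [265.2, 191.0], [0.349, 0.391, 0.0])]
vise [(0.68, [167.3, 180.0], [0.61, 0.42, 0.0])]
wrist 316.92462709031065 [323.51044777 197.54998851] [ 0.28943415 -0.56013497  0.38477773]
case []
cover_pad []
cover_hinge []
wrench []
tray []
lock []
punch []
vise []
```

```bash
ls pics
```

```text
scene0.png
top0.png
wrist0.png
```

View pics/scene0.png

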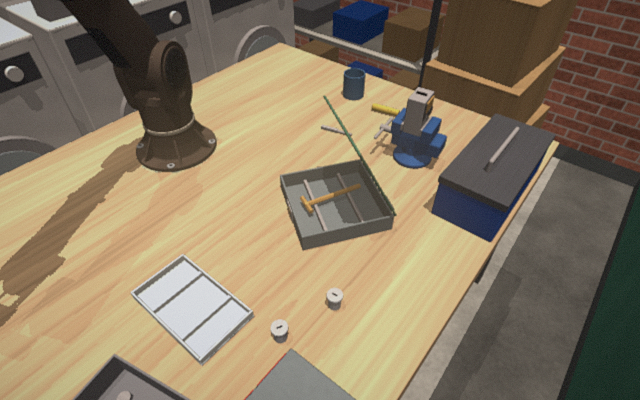

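View pics/top0.png

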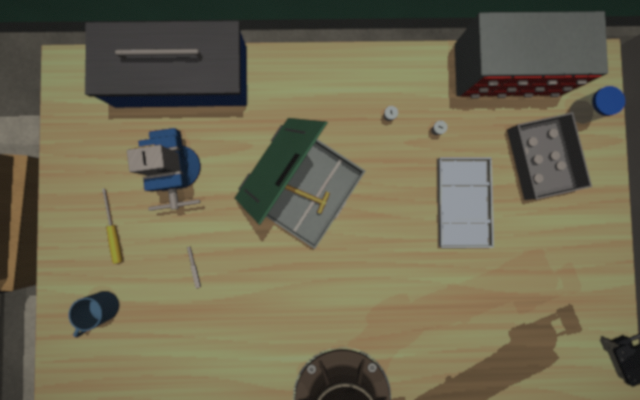

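View pics/wrist0.png

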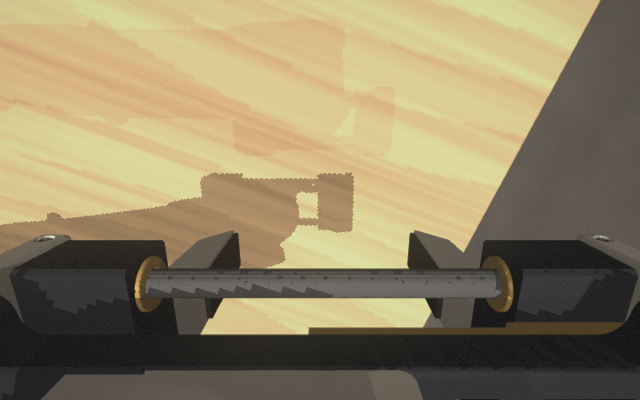

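```bash
python3 -c "
import cv2
a=cv2.imread('pics/scene0.png')[85:255,260:410];cv2.imwrite('pics/s_crop.png',cv2.resize(a,None,fx=3.5,fy=3.5,interpolation=2)[:600,:800])
b=cv2.imread('pics/top0.png')[110:255,225:375];cv2.imwrite('pics/t_crop.png',cv2.resize(b,None,fx=4,fy=4,interpolation=2))"
```

```text
(no output)
```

View pics/s_crop.png

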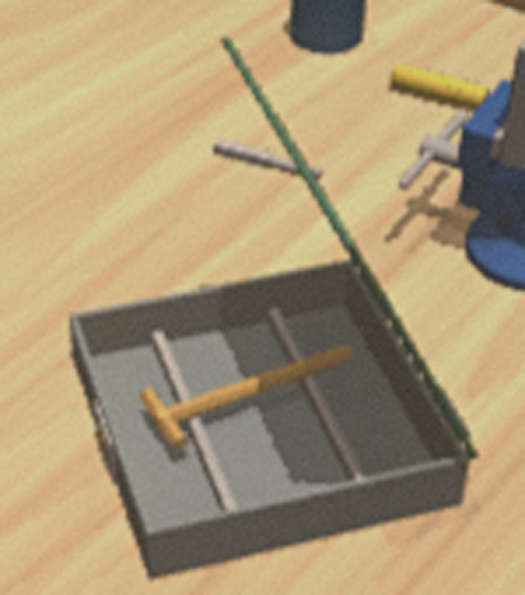

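View pics/t_crop.png

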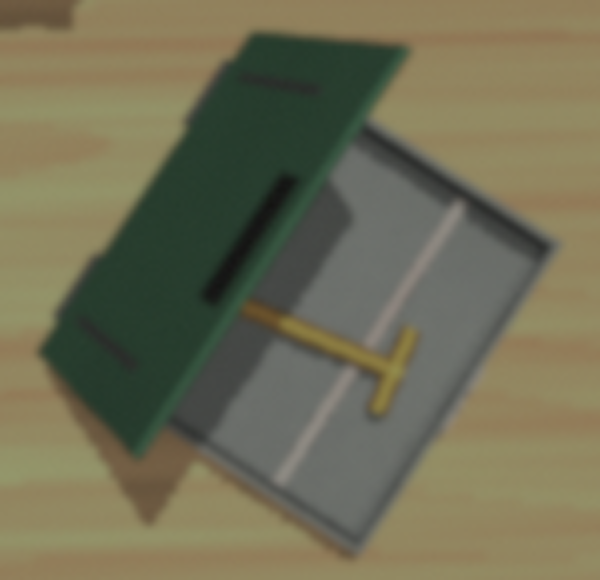

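```bash
cat > fit.py <<'E'
from h import *
from scipy.optimize import least_squares
C={n:(lambda z:(z["K"],z["R"],z["t"]))(np.load(n+"0.npz")) for n in ["scene","top"]}
S=lambda u,v:(260+u/3.5,85+v/3.5); T=lambda u,v:(225+u/4,110+v/4)
def case2w(p,P):
    c,s=np.cos(p[2]),np.sin(p[2]); return np.array([p[0]+c*P[0]-s*P[1],p[1]+s*P[0]+c*P[1],P[2]])
def cov(th,d,y,n,hx=.1175): return np.array([hx-d*np.cos(th)+n*np.sin(th),y,.051+d*np.sin(th)+n*np.cos(th)])
obs=[("scene",(-.12,.12,.05),S(72,318)),("scene",(-.12,-.12,.05),S(150,535)),("scene",(.12,-.12,.05),S(466,460)),("scene",(.12,.12,.05),S(352,264)),("scene",(-.12,-.12,0),S(152,577)),
("top",(-.12,-.12,.05),T(557,243)),("top",(-.12,.12,.05),T(353,556)),
("top",("c",.247,-.125,.006),T(408,48)),("top",("c",.247,.125,.004),T(138,456)),("top",("c",0,-.125,.006),T(252,33)),("top",("c",0,.125,.006),T(40,350)),("scene",("c",.247,.125,.003),S(224,40)),("top",("c",.215,0,.006),(285.6,166.0)),
("scene",("w",-.085,.03),S(148,393)),("scene",("w",-.079,-.03),S(177,440)),("scene",("w",.085,0),S(351,352)),("top",("w",-.079,.03),T(378,413)),("top",("w",-.079,-.03),T(410,330)),("top",("w",-.079,0),T(393,370))]
def res(p):
    o=[]
    for n,P,uv in obs:
        if P[0]=="c": W=case2w(p,cov(p[3],*P[1:],hx=p[7]))
        elif P[0]=="w":
            c,s=np.cos(p[6]),np.sin(p[6]);W=np.array([p[4]+c*P[1]-s*P[2],p[5]+s*P[1]+c*P[2],.030])
        else: W=case2w(p,P)
        o+=list(proj(*C[n],W)[0]-np.array(uv))
    return np.array(o)
r=least_squares(res,[.558,.098,.98,.9,.54,.1,.98,.1175],loss="soft_l1")
p=r.x;print("case",p[:3],"theta",p[3],"wrench",p[4:7],"hx",p[7]);print(np.round(res(p).reshape(-1,2),1).tolist())
c,s=np.cos(p[2]),np.sin(p[2]);d=p[4:6]-p[:2];print("wrench in case",c*d[0]+s*d[1],-s*d[0]+c*d[1],np.degrees(p[6]-p[2]))
print("cover edge",cov(p[3],.247,0,0,p[7]))
np.save("p.npy",p)
E
python3 fit.py
```

```text
case [0.5603048  0.09686385 0.96951413] theta 1.1065311830269209 wrench [0.54504302 0.10895616 1.10394582] hx 0.1132564571641666
[[-0.8, -1.9], [-0.9, -1.0], [1.4, -0.8], [-0.0, -2.0], [-0.8, 0.2], [0.3, -1.6], [0.1, -1.7], [-0.1, -2.3], [-0.9, -0.2], [0.5, -1.6], [-0.9, -0.1], [-1.5, -2.1], [2.1, 2.7], [-3.2, -1.0], [-0.7, -0.6], [-0.4, -0.0], [-1.4, -1.0], [0.5, -0.9], [-0.2, -0.6]]
wrench in case 0.001337854269519878 0.019425653297937343 7.702368509131168
cover edge [0.00265829 0.         0.27185526]
```

```bash
cat >> h.py <<'E'
def toolR(s=None):
    s=s or state(); q=s["tcp_rot"]; return R.from_quat([q[1],q[2],q[3],q[0]]).as_matrix(), np.array(s["ee_pos"])
def plan(target, zdir=None):
    "shift mm in tool axes, turn deg options to make tool z along +-zdir"
    M,p=toolR(); d=M.T@(np.array(target)-p)*1000
    out=[np.round(d,1).tolist()]
    if zdir is not None:
        for s in (1,-1):
            v=M.T@(s*np.array(zdir)); out.append(round(float(np.degrees(np.arctan2(-v[1],v[2]))),2))
    return out
def c2w(P,p=None):
    p=np.load("p.npy") if p is None else p
    c,s=np.cos(p[2]),np.sin(p[2]); return np.array([p[0]+c*P[0]-s*P[1],p[1]+s*P[0]+c*P[1],P[2]])
def w2c(W):
    p=np.load("p.npy"); c,s=np.cos(p[2]),np.sin(p[2]); d=np.array(W)[:2]-p[:2]; return np.array([c*d[0]+s*d[1],-s*d[0]+c*d[1],W[2]])
E
python3 - <<'E'
from h import *
M,p=toolR(); print(np.round(M,3)); print(read_camera("wrist")["T_tool_cam"])
y=c2w((0,1,0))-c2w((0,0,0)); print(y)
print(plan(c2w((-.15,.01,.23)),y), c2w((-.15,.01,.23)))
E
```

```text
[[ 0.     0.936  0.351]
 [-0.     0.351 -0.936]
 [-1.    -0.     0.   ]]
[[-3.09574832e-04 -2.74674093e-01  9.61537335e-01 -1.58038786e-01]
 [-1.93516774e-03 -9.61535416e-01 -2.74674168e-01  7.43195982e-02]
 [ 9.99998080e-01 -1.94576824e-03 -2.33873279e-04  1.07954006e-03]
 [ 0.00000000e+00  0.00000000e+00  0.00000000e+00  1.00000000e+00]]
[-0.82461096  0.56570025  0.        ]
[[-3.3, 430.0, -441.2], 145.0, -35.0] [ 0.46720365 -0.02117079  0.23      ]
```

step_arm(
  deltas=[
    [[0,30,-30,-7,0],[0,60,-60,-14,0],[0,90,-90,-21,0],[0,115,-118,-28,0],[0,143,-147,-35,0]],
  ],
)

```text
time_s: 1.92
ee_pos: [0.302, -0.3956, 0.2269]
tcp_rot: [0.676, 0.207, 0.676, -0.208]
contact_force: [1.5, -0.6, 0.9]
finger_gap: 1.001
```

```bash
python3 - <<'E'
from h import *
y=c2w((0,1,0))-c2w((0,0,0)); s=state(); print(s["time_s"],s["joint_pos"])
print(plan(c2w((-.15,.01,.23)),y))
E
```

```text
1.9167 [ 0.96030785  0.23959305 -0.18138994  1.86438506  0.05003292  1.04156178
  0.16343257]
[[-3.3, 402.6, -73.2], -179.66, 0.34]
```

step_arm(
  deltas=[
    [[0,40,-8,0,0],[0,80,-16,0,0],[0,120,-24,0,0],[0,160,-30,0,0],[0,200,-37,0,0]],
  ],
)

```text
time_s: 2.33
ee_pos: [0.3848, -0.2098, 0.2271]
tcp_rot: [0.676, 0.209, 0.675, -0.21]
contact_force: [1.2, -0.8, -0.1]
finger_gap: 1.002
```

step_arm(
  deltas=[
    [[0,40,-8,0,0],[0,80,-16,0,0],[0,120,-24,0,0],[0,160,-30,0,0],[0,200,-37,0,0]],
  ],
)

```text
time_s: 2.75
ee_pos: [0.4676, -0.0239, 0.2271]
tcp_rot: [0.676, 0.209, 0.675, -0.21]
contact_force: [1.1, -0.9, -0.1]
finger_gap: 1.002
```

```bash
cat > look.py <<'E'
import sys
from h import *
tag=sys.argv[1]; print(state()["time_s"],np.round(state()["joint_pos"],2), w2c(state()["ee_pos"]), state()["contact_force"])
for n in sys.argv[2:]:
    img,K,Rm,t=cam(n); cv2.imwrite(f"pics/{n}{tag}.png",img); np.savez(f"{n}{tag}.npz",K=K,R=Rm,t=t)
E
python3 look.py 1 scene top wrist
```

```text
2.75 [ 0.34  0.22 -0.48  1.91  0.12  1.04 -0.79] [-0.15202466  0.00819083  0.22711511] [ 1.12574059 -0.87959782 -0.11285156]
```

View pics/scene1.png

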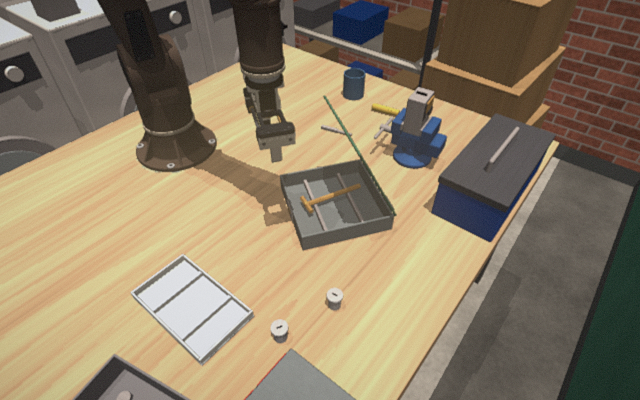

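View pics/top1.png

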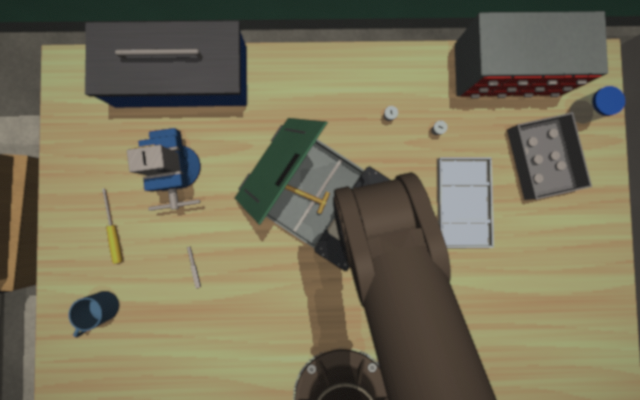

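View pics/wrist1.png

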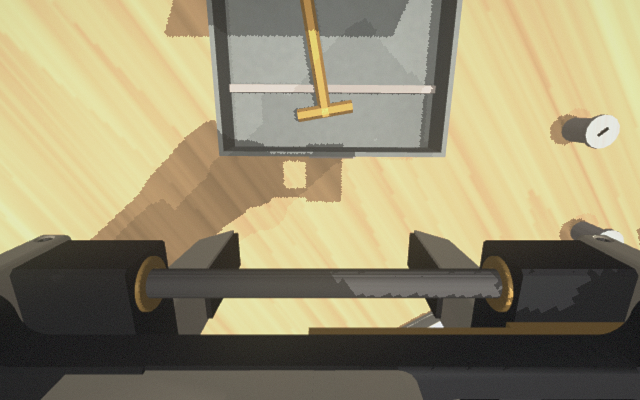

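```bash
python3 - <<'E'
from h import *
z=np.load("scene1.npz");K,Rm,t=z["K"],z["R"],z["t"];img=cv2.imread("pics/scene1.png")
p=np.array([.4676,-.0239,.2271])
for h in range(0,400,50):
    q=proj(K,Rm,t,p+[0,0,h/1000])[0];print(h,q, end=' ')
    cv2.circle(img,tuple(int(round(a)) for a in q),1,(0,0,255),-1)
# radius of horizontal circles
for h,r in ((.2,.055),(.25,.055)):
    a=np.linspace(0,6.28,60);P=np.c_[p[0]+r*np.cos(a),p[1]+r*np.sin(a),np.full(60,p[2]+h)]
    for q in proj(K,Rm,t,P): cv2.circle(img,tuple(int(round(b)) for b in q),0,(0,255,255),-1)
cv2.imwrite("pics/s1m.png",cv2.resize(img[0:180,190:340],None,fx=3.3,fy=3.3,interpolation=0))
E
```

```text
0 [271.11220148 147.89901621] 50 [269.09718676 129.40330805] 100 [266.91472502 109.37061304] 150 [264.54303924  87.60104119] 200 [261.95640508  63.85847   ] 250 [259.12421399  37.86194539] 300 [256.0097563    9.27451138] 350 [252.56862136 -22.31147497]
```

View pics/s1m.png

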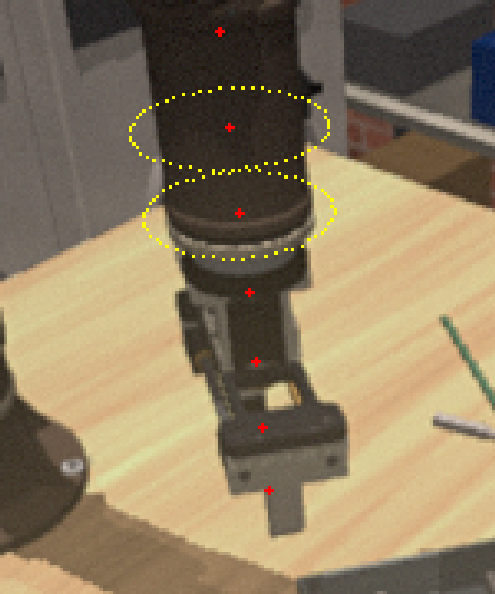

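```bash
python3 - <<'E'
import cv2
b=cv2.imread('pics/wrist1.png')[0:170,190:480];cv2.imwrite('pics/w1c.png',cv2.resize(b,None,fx=2.75,fy=2.75,interpolation=2))
E
```

```text
(no output)
```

View pics/w1c.png

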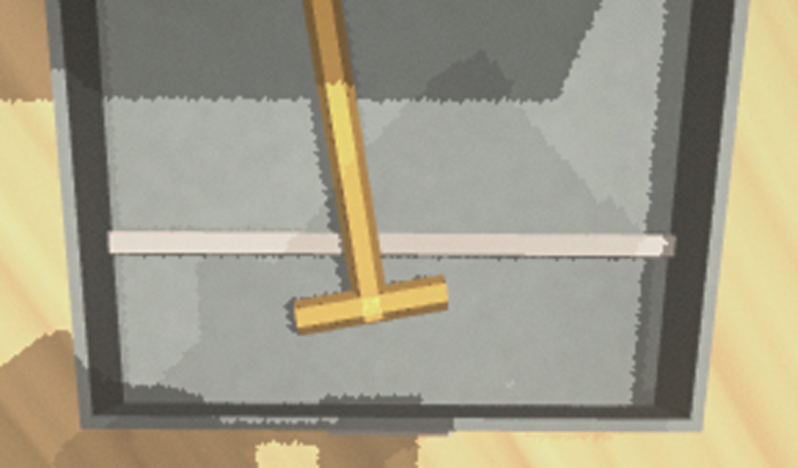

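```bash
cat > fit2.py <<'E'
exec(open("fit.py").read().split("r=least")[0])
z=np.load("wrist1.npz");C["wrist"]=(z["K"],z["R"],z["t"])
W=lambda u,v:(190+u/2.75,v/2.75)
new=[("wrist",(-.12,.12,.05),W(82,430)),("wrist",(-.12,-.12,.05),W(702,432)),("wrist",(-.05,.115,.02),W(108,242)),("wrist",(-.05,-.115,.02),W(668,244)),
("wrist",("w",-.079,.03),W(297,317)),("wrist",("w",-.079,-.03),W(446,291)),("wrist",("w",-.079,0),W(372,305)),]
import sys
obs=obs+new
r=least_squares(res,[.558,.098,.98,1.1,.54,.1,1.1,.1175],loss="soft_l1")
p=r.x;print("case",p[:3],"theta",p[3],"wrench",p[4:7],"hx",p[7]);print(np.round(res(p).reshape(-1,2),1).tolist())
c,s=np.cos(p[2]),np.sin(p[2]);d=p[4:6]-p[:2];print("wrench in case",c*d[0]+s*d[1],-s*d[0]+c*d[1],np.degrees(p[6]-p[2]))
np.save("p.npy",p)
obs=new[:4]
q=least_squares(lambda v:res(np.r_[v,p[3:]]),p[:3]).x; print("wrist only",q)
obs=new[4:]
q2=least_squares(lambda v:res(np.r_[p[:4],v,p[7]]),p[4:7]).x; print("wrist only",q2)
E
python3 fit2.py
```

```text
case [0.55907924 0.09453723 0.97236051] theta 1.1068470979557423 wrench [0.54503546 0.10948333 1.12422734] hx 0.1158597632264834
[[-1.8, -1.6], [-1.8, -0.6], [0.6, -0.6], [-1.0, -1.8], [-1.6, 0.6], [1.2, -1.3], [1.2, -1.2], [-0.2, -2.5], [-0.7, -0.3], [0.4, -1.6], [-0.8, -0.0], [-1.6, -2.1], [2.1, 2.6], [-3.1, -0.6], [-0.1, -0.4], [-0.6, -0.5], [-1.1, -1.5], [0.4, -1.6], [-0.1, -1.2], [-0.5, -0.6], [0.2, -0.4], [-2.1, -0.2], [4.7, 0.1], [-0.3, -0.3], [0.4, 0.8], [-0.2, -0.1]]
wrench in case 0.004437154253255939 0.020023120443558053 8.701328354157107
wrist only [0.55811513 0.09467356 0.97509134]
wrist only [0.54378772 0.11020182 1.14341487]
```

```bash
python3 - <<'E'
from h import *
y=c2w((0,1,0))-c2w((0,0,0))
print(plan(c2w((-.051,.0117,.12)),y)); 
E
```

```text
[[107.1, 96.6, -1.8], -179.79, 0.21]
```

step_arm(
  deltas=[
    [[0,30,-1,0,0],[0,60,-2,0,0],[0,85,-2,0,0],[0,96,-2,0,0],[10,97,-2,0,0]],
  ],
)

```text
time_s: 3.32
ee_pos: [0.5219, 0.0568, 0.2178]
tcp_rot: [0.676, 0.21, 0.675, -0.208]
contact_force: [-0.1, 0.5, 0.4]
finger_gap: 0.998
```

step_arm(
  deltas=[
    [[25,0,0,0,0],[50,0,0,0,0],[75,0,0,0,0],[90,0,0,0,0],[97,0,0,0,0]],
  ],
)

```text
time_s: 3.73
ee_pos: [0.5177, 0.0524, 0.1168]
tcp_rot: [0.674, 0.209, 0.677, -0.211]
contact_force: [-0.6, -0.1, 0.4]
finger_gap: 1.0
```

```bash
python3 look.py 2 scene wrist
```

```text
3.7333 [ 0.14  0.44 -0.46  1.92  0.26  0.84 -1.06] [-0.05811509  0.0104562   0.11682183] [-0.59052867 -0.11274168  0.38511829]
```

View pics/scene2.png

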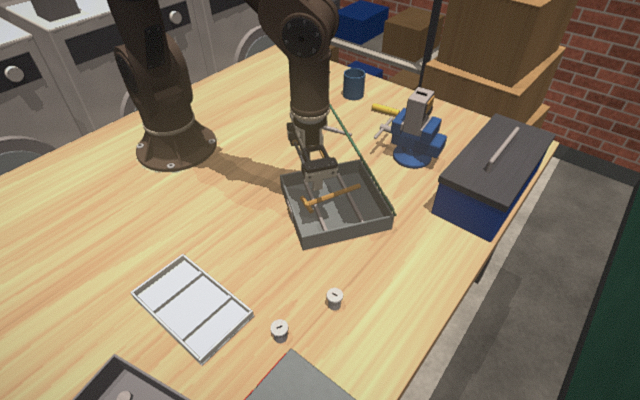

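View pics/wrist2.png

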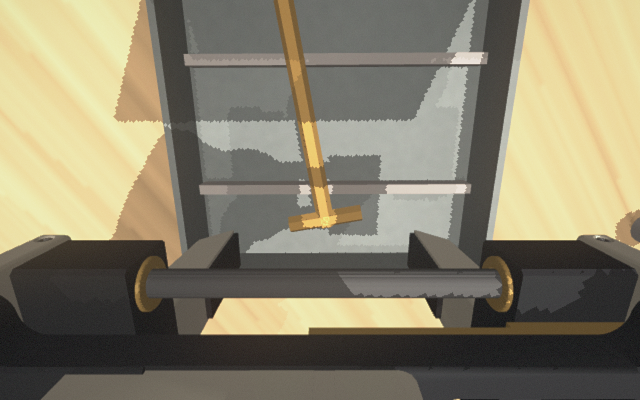

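```bash
python3 - <<'E'
from h import *
z=np.load("wrist2.npz");C=(z["K"],z["R"],z["t"])
for nm,(u,v),zz in [("rib-",(199,188),.02),("rib-r",(470,188),.02),("rib+",(184,59),.02),("rib+r",(487,59),.02),("hL",(290,225),.03),("hR",(362,213),.03),("hC",(326,220),.032),("arm",(307,120),.032),("arm2",(284,0),.032)]:
    print(nm,np.round(w2c(atz(*C,v,u,zz))*1000,1))
y=c2w((0,1,0))-c2w((0,0,0))
print(plan(c2w((-.051,.0117,.0225)),y),state()["ee_pos"])
E
```

```text
rib- [-48.4 113.1  20. ]
rib-r [ -49.8 -111.5   20. ]
rib+ [ 50.5 112.8  20. ]
rib+r [  48.9 -112.1   20. ]
hL [-77.8  37.6  30. ]
hR [-67.7 -21.5  30. ]
hC [-72.8   7.9  32. ]
arm [ 6.4 21.7 32. ]
arm2 [85.2 35.6 32. ]
[[95.8, 6.0, -1.3], 179.75, -0.25] [0.51870397 0.05344387 0.11833973]
```

step_arm(
  deltas=[
    [[25,6,-1,0,0],[50,6,-1,0,0],[70,6,-1,0,0],[80,6,-1,0,0],[86,6,-1,0,0]],
  ],
)

```text
time_s: 4.25
ee_pos: [0.5226, 0.0602, 0.0334]
tcp_rot: [0.675, 0.209, 0.675, -0.21]
contact_force: [-0.8, -0.6, 1.0]
finger_gap: 0.999
```

```bash
python3 look.py 3 scene wrist;python3 - <<'E'
from h import *
print(plan(c2w((-.051,.0117,.0225))),state()["ee_pos"])
E
```

```text
4.25 [ 0.08  0.56 -0.41  1.98  0.35  0.66 -1.15] [-0.0488731   0.01080885  0.03336976] [-0.75051246 -0.57824884  1.00664086]
[[11.4, -2.5, -0.9]] [0.5228484  0.06057655 0.03389518]
```

View pics/scene3.png

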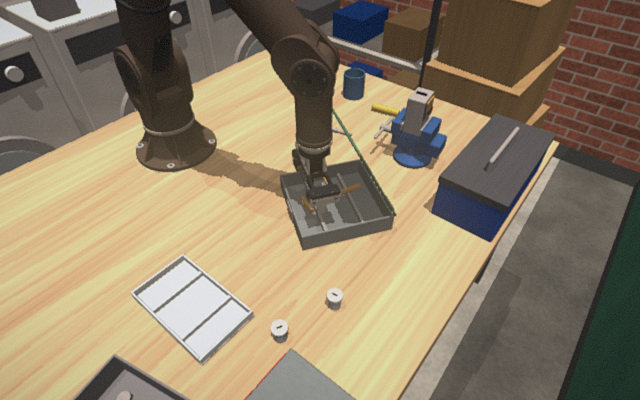

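View pics/wrist3.png

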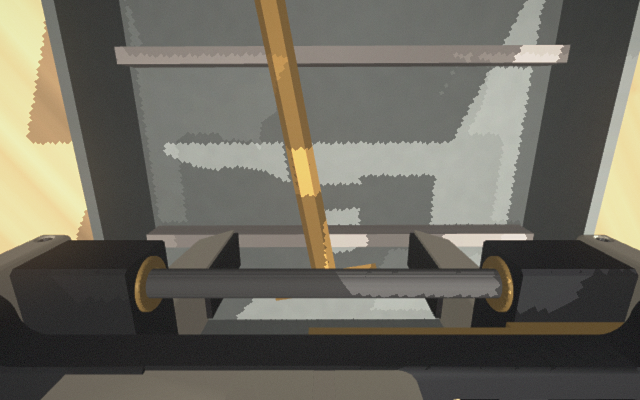

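step_arm(
  deltas=[
    [[6,-2,-1,0,0],[10,-2,-1,0,0],[10.5,-2,-1,0,0.3],[10.5,-2,-1,0,0.6],[10.5,-2,-1,0,1]],
  ],
  grip_force=10,
)

```text
time_s: 4.77
ee_pos: [0.5211, 0.06, 0.0236]
tcp_rot: [0.676, 0.209, 0.675, -0.209]
contact_force: [0.3, -0.4, -0.8]
finger_gap: 0.831
```

step_arm(
  deltas=[
    [[0,0,0,0,1],[0,0,0,0,1],[0,0,0,0,1]],
  ],
)

```text
time_s: 5.02
ee_pos: [0.521, 0.0599, 0.0234]
tcp_rot: [0.676, 0.209, 0.675, -0.209]
contact_force: [0.5, 0.3, -1.0]
finger_gap: 0.613
```

```bash
python3 look.py 4 scene wrist;
```

```text
5.0167 [ 0.08  0.57 -0.4   1.99  0.36  0.64 -1.16] [-0.05008726  0.01199351  0.02339036] [ 0.48484612  0.34902386 -0.98249536]
```

View pics/wrist4.png

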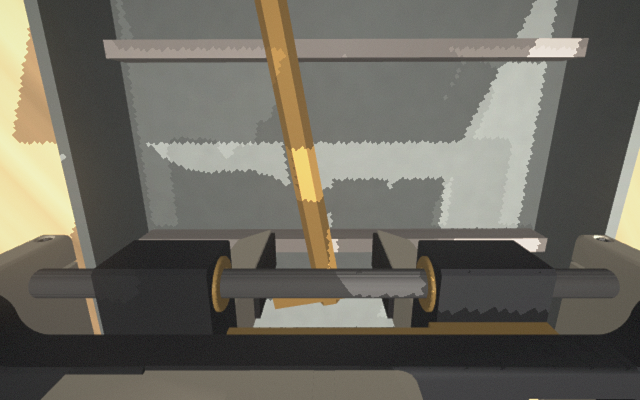

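step_arm(
  deltas=[
    [[0,0,0,0,1],[0,0,0,0,1],[0,0,0,0,1],[0,0,0,0,1],[0,0,0,0,1]],
  ],
)

```text
time_s: 5.53
ee_pos: [0.5207, 0.06, 0.0232]
tcp_rot: [0.675, 0.209, 0.675, -0.209]
contact_force: [-0.4, 0.4, 2.3]
finger_gap: 0.165
```

step_arm(
  deltas=[
    [[0,0,0,0,1],[0,0,0,0,1],[0,0,0,0,1],[0,0,0,0,1]],
  ],
)

```text
time_s: 5.87
ee_pos: [0.5207, 0.06, 0.0232]
tcp_rot: [0.675, 0.209, 0.675, -0.209]
contact_force: [0.8, 0.1, 0.6]
finger_gap: 0.141
```

```bash
python3 look.py 5 scene wrist;
```

```text
5.8667 [ 0.08  0.57 -0.4   1.99  0.36  0.64 -1.16] [-0.05017674  0.01221221  0.02319318] [0.79763684 0.06317275 0.5990585 ]
```

View pics/wrist5.png

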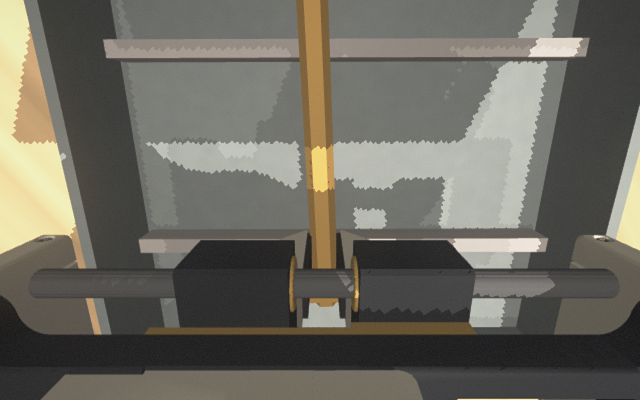

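step_arm(
  deltas=[
    [[0,-8,0,0,1],[0,-18,0,0,1],[0,-25,0,0,1],[0,-28,0,0,1],[0,-28,0,0,1]],
  ],
)

```text
time_s: 6.38
ee_pos: [0.5041, 0.0351, 0.0232]
tcp_rot: [0.675, 0.209, 0.675, -0.21]
contact_force: [-1.1, -0.2, -1.4]
finger_gap: 0.143
```

step_arm(
  deltas=[
    [[0,0,0,0,0.75],[0,0,0,0,0.75],[0,5,0,0,0.75],[0,16,0,0,0.75],[0,26,0,0,0.75]],
  ],
)

```text
time_s: 6.8
ee_pos: [0.5206, 0.0595, 0.0233]
tcp_rot: [0.676, 0.21, 0.675, -0.209]
contact_force: [-0.2, 0.5, -0.1]
finger_gap: 0.251
```

```bash
python3 look.py 6 scene wrist;
```

```text
6.8 [ 0.08  0.57 -0.4   2.    0.36  0.64 -1.16] [-0.05064626  0.0120761   0.02334704] [-0.19713676  0.54563192 -0.07613467]
```

View pics/scene6.png

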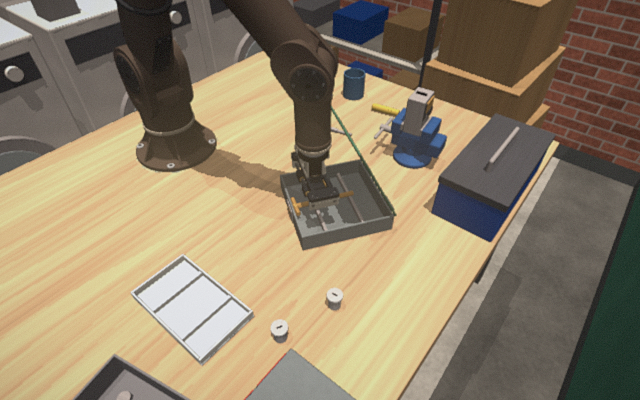

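View pics/wrist6.png

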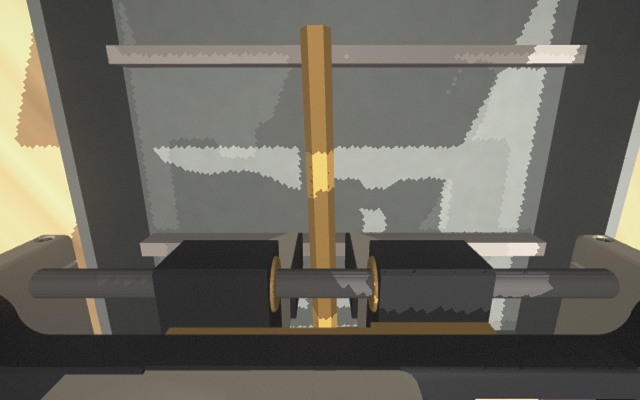

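step_arm(
  deltas=[
    [[1,0,0,0,1],[1,0,0,0,1],[1,0,0,0,1],[1,0,0,0,1],[1,0,0,0,1]],
  ],
  grip_force=45,
)

```text
time_s: 7.32
ee_pos: [0.5193, 0.0578, 0.0221]
tcp_rot: [0.675, 0.209, 0.676, -0.21]
contact_force: [0.2, -0.3, -1.9]
finger_gap: 0.128
```

step_arm(
  deltas=[
    [[-6,0,0,0,1],[-18,0,0,0,1],[-32,0,0,0,1],[-46,0,0,0,1],[-55,0,0,0,1]],
  ],
)

```text
time_s: 7.73
ee_pos: [0.52, 0.0582, 0.0787]
tcp_rot: [0.676, 0.21, 0.675, -0.209]
contact_force: [-0.5, -0.0, -1.1]
finger_gap: 0.131
```

```bash
python3 look.py 7 scene wrist;
```

```text
7.7333 [ 0.12  0.49 -0.44  1.96  0.3   0.76 -1.1 ] [-0.05201152  0.01181807  0.0787429 ] [-0.51936724 -0.02307098 -1.08161714]
```

View pics/scene7.png

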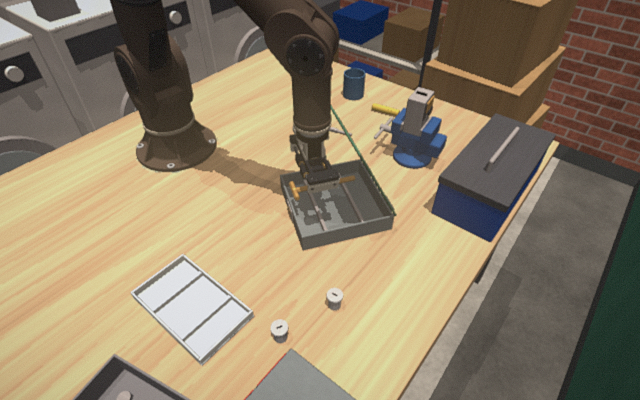

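View pics/wrist7.png

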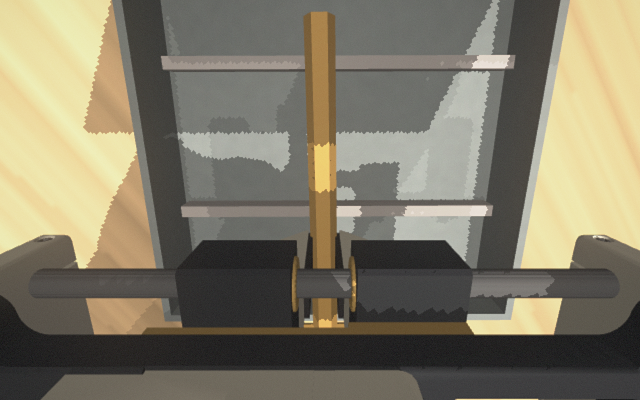

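step_arm(
  deltas=[
    [[-3,-15,0,0,1],[-8,-40,0,0,1],[-20,-75,0,0,1],[-32,-110,0,0,1],[-45,-145,0,0,1]],
  ],
)

```text
time_s: 8.25
ee_pos: [0.4359, -0.0623, 0.1217]
tcp_rot: [0.675, 0.209, 0.676, -0.209]
contact_force: [1.1, -0.6, -2.2]
finger_gap: 0.128
```

```bash
python3 - <<'E'
import cv2
a=cv2.imread('pics/scene7.png')[245:370,120:270];cv2.imwrite('pics/s7t.png',cv2.resize(a,None,fx=4.5,fy=4.5,interpolation=2))
b=cv2.imread('pics/top0.png')[145:260,425:505];cv2.imwrite('pics/t0t.png',cv2.resize(b,None,fx=5,fy=5,interpolation=2))
E
```

```text
(no output)
```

View pics/s7t.png

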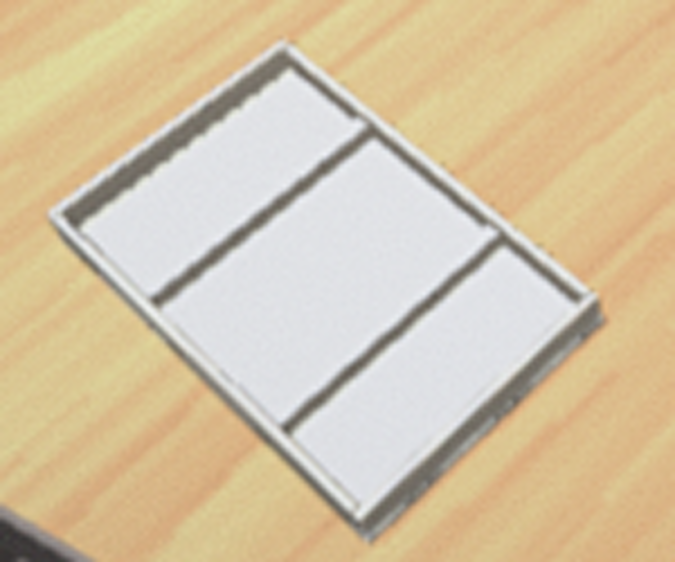

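View pics/t0t.png

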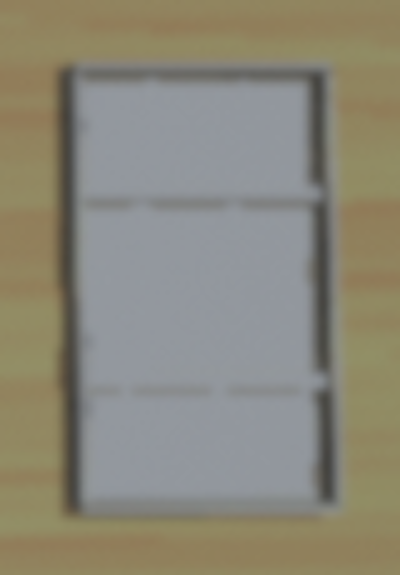

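```bash
cat > tray.py <<'E'
exec(open("fit.py").read().split("obs=[")[0])
S=lambda u,v:(120+u/4.5,245+v/4.5);T=lambda u,v:(425+u/5,145+v/5)
obs=[("scene",(-.12,.07,.025),S(288,42)),("scene",(-.12,-.07,.025),S(52,214)),("scene",(.12,.07,.025),S(597,296)),("scene",(.12,-.07,.025),S(365,518)),
("top",(.12,.07,.025),T(62,68)),("top",(.12,-.07,.025),T(328,68)),("top",(-.12,-.07,.025),T(338,513)),("top",(-.12,.07,.025),T(70,513))]
def res(p,o=None): return np.concatenate([proj(*C[n],case2w(p,np.array(P)))[0]-np.array(uv) for n,P,uv in (o or obs)])
for o in (obs,obs[:4],obs[4:]):
    r=least_squares(res,[.5,-.345,0],loss="soft_l1",args=(o,)); print(r.x,np.round(r.fun.reshape(-1,2),1).tolist())
    if o is obs: np.save("tray.npy",r.x)
E
python3 tray.py; python3 - <<'E'
from h import *
p=np.load("tray.npy")
M,_=toolR();print(np.degrees(np.arctan2(M[1,1],M[0,1])))
print(plan(c2w((0,0,.14),p)), state()["joint_pos"])
E
```

```text
[ 0.50590075 -0.33783868 -0.02057031] [[-0.7, -2.5], [-1.6, -1.8], [0.5, -1.4], [-1.7, -0.6], [0.7, -3.1], [-0.3, -2.9], [-0.2, -1.3], [0.5, -1.3]]
[ 0.51040485 -0.33862255 -0.01575623] [[-0.1, -1.3], [-0.9, -0.2], [1.8, -0.2], [-0.2, 1.0]]
[ 0.50025789 -0.33711247 -0.01933612] [[0.5, -0.9], [-0.5, -0.8], [-0.4, 0.8], [0.4, 0.9]]
55.590769329472025
[[-18.5, -187.8, 213.4]] [ 0.4192548   0.31748566 -0.4853942   2.10092165  0.21022314  0.77074603
 -0.79800457]
```

step_arm(
  deltas=[
    [[-4,-27,29,7,1],[-8,-54,58,14,1],[-12,-81,87,21,1],[-16,-108,116,28,1],[-18,-135,145,35,1]],
  ],
)

```text
time_s: 8.67
ee_pos: [0.4806, -0.2568, 0.1402]
tcp_rot: [0.58, 0.404, 0.58, -0.405]
contact_force: [1.0, -0.1, -1.8]
finger_gap: 0.127
```

```bash
python3 - <<'E'
from h import *
p=np.load("tray.npy")
M,_=toolR();print(np.degrees(np.arctan2(M[1,1],M[0,1])))
print(plan(c2w((-.022,0,.14),p)), state()["joint_pos"],state()["time_s"])
E
```

```text
20.194384899949398
[[0.2, -24.7, 76.8]] [ 0.59259936  0.41448186 -0.26706796  1.85777147  0.13800875  0.88725432
 -0.95862976] 8.6667
```

step_arm(
  deltas=[
    [[0,-8,25,7,1],[0,-16,50,14,1],[0,-25,77,21,1],[0,-25,77,21,1],[0,-25,77,21,1]],
  ],
)

```text
time_s: 9.08
ee_pos: [0.4834, -0.3374, 0.1391]
tcp_rot: [-0.497, -0.502, -0.498, 0.503]
contact_force: [-0.0, 0.9, -2.6]
finger_gap: 0.128
```

```bash
python3 look.py 9 scene wrist top
```

```text
9.0833 [ 0.63  0.47 -0.16  1.76  0.09  0.92 -1.15] [-0.3994667  -0.18077772  0.13905511] [-0.00877114  0.92965943 -2.55583795]
```

View pics/scene9.png

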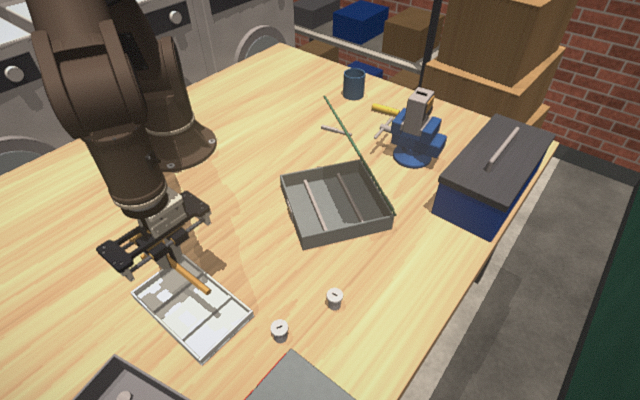

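View pics/wrist9.png

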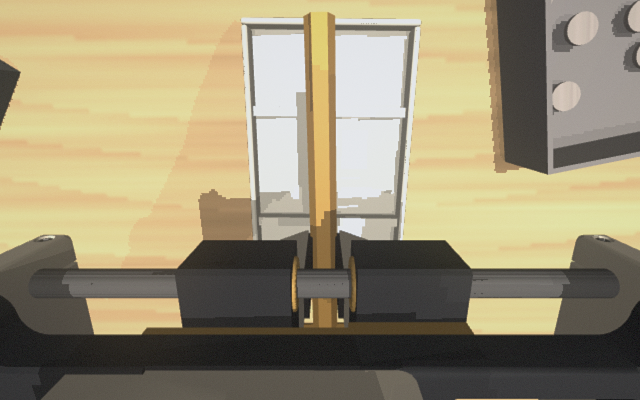

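```bash
python3 - <<'E'
from h import *
from scipy.optimize import least_squares
z=np.load("wrist9.npz");C=(z["K"],z["R"],z["t"])
print(-C[1].T@C[2])
p=np.load("tray.npy")
obs=[((.12,.07,.025),(242,19)),((.12,-.07,.025),(421,20)),((.05,.065,.017),(253,112)),((.05,-.065,.017),(407,112))]
f=lambda q:np.concatenate([proj(*C,c2w(P,q))[0]-uv for P,uv in obs])
r=least_squares(f,p);print(r.x,p,np.round(r.fun,1)); np.save("tray2.npy",r.x)
for v in (12,): print("tip", atz(*C,12,320,.12), atz(*C,12,320,.14))
for q in [p,r.x]: print(plan(c2w((-.022,0,.0),q),(np.sin(q[2]),-np.cos(q[2]),0)))
E
```

```text
[ 0.55876994 -0.33718781  0.29713228]
[ 0.50351874 -0.34196    -0.01392077] [ 0.50590075 -0.33783868 -0.02057031] [-1.7 -0.6  1.4 -0.7  1.1  0.5 -0.7  1.2]
tip [ 0.60401276 -0.33575012  0.12      ] [ 0.59890439 -0.33591245  0.14      ]
[[139.6, -0.4, 3.4], 0.87, -179.13]
[[139.6, -2.7, 7.7], 0.49, -179.51]
```

```bash
python3 - <<'E'
import cv2
a=cv2.imread('pics/scene9.png')[185:365,90:260];cv2.imwrite('pics/s9c.png',cv2.resize(a,None,fx=3.3,fy=3.3,interpolation=2))
E
```

```text
(no output)
```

View pics/s9c.png

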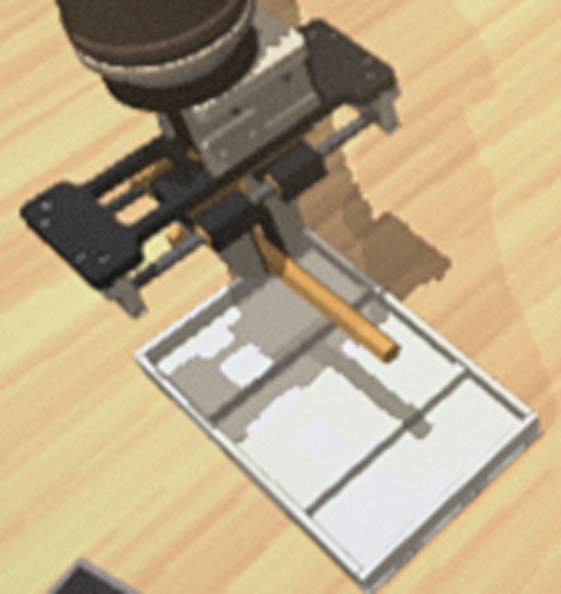

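```bash
python3 - <<'E'
from h import *
z=np.load("wrist9.npz");C=(z["K"],z["R"],z["t"]);z=np.load("scene9.npz");S=(z["K"],z["R"],z["t"])
print(tri([ray(*C,14,320),ray(*S,291.7,208.5)]))
print(tri([ray(*C,14,320),ray(*S,293.0,209.5)]))
z=np.load("wrist6.npz");C=(z["K"],z["R"],z["t"]);print(w2c(atz(*C,26,315,.03)))
E
```

```text
(array([ 0.59753041, -0.33591617,  0.14234853]), [np.float64(5.745608201267664e-06), np.float64(5.745608201308765e-06)])
(array([ 0.59856703, -0.33566508,  0.13851274]), [np.float64(0.00023738592558216585), np.float64(0.00023738592558215384)])
[0.05965163 0.01482607 0.03      ]
```

step_arm(
  deltas=[
    [[25,-9,3,0.7,1],[50,-9,3,0.7,1],[75,-9,3,0.7,1],[95,-9,3,0.7,1],[106,-9,3,0.7,1]],
  ],
)

```text
time_s: 9.65
ee_pos: [0.4745, -0.3365, 0.0319]
tcp_rot: [-0.494, -0.504, -0.497, 0.504]
contact_force: [-0.3, 0.2, -2.7]
finger_gap: 0.129
```

```bash
python3 look.py 10 scene wrist;python3 - <<'E'
from h import *
print(state()["ee_pos"])
import cv2
a=cv2.imread('pics/scene10.png')[185:365,90:260];cv2.imwrite('pics/s10c.png',cv2.resize(a,None,fx=3.3,fy=3.3,interpolation=2))
E
```

```text
9.65 [ 0.62  0.6  -0.14  1.86  0.12  0.7  -1.17] [-0.40377923 -0.1729083   0.03194345] [-0.29271033  0.22216769 -2.71704345]
[ 0.47448899 -0.33678383  0.03255337]
```

View pics/s10c.png

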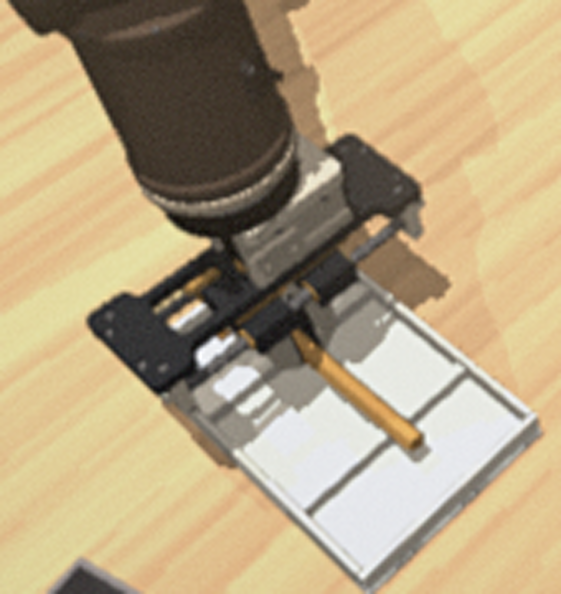

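View pics/wrist10.png

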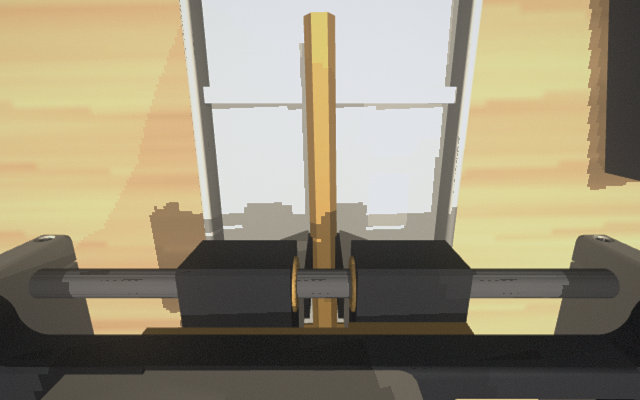

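step_arm(
  deltas=[
    [[3,0,4.5,0,1],[6,0,4.5,0,1],[8,0,4.5,0,1],[9.5,0,4.5,0,1],[10,0,4.5,0,1]],
  ],
)

```text
time_s: 10.17
ee_pos: [0.4756, -0.3431, 0.0246]
tcp_rot: [0.495, 0.505, 0.495, -0.505]
contact_force: [0.1, 0.3, -2.3]
finger_gap: 0.128
```

step_arm(
  deltas=[
    [[0.5,0,0,0,1],[1,0,0,0,1],[1.5,0,0,0,1],[2,0,0,0,1],[2,0,0,0,1]],
  ],
)

```text
time_s: 10.58
ee_pos: [0.4754, -0.343, 0.0222]
tcp_rot: [-0.495, -0.505, -0.495, 0.505]
contact_force: [1.4, 0.3, -2.5]
finger_gap: 0.127
```

step_arm(
  deltas=[
    [[0.5,0,0,0,1],[1,0,0,0,1],[1,0,0,0,1],[1,0,0,0,1]],
  ],
)

```text
time_s: 10.92
ee_pos: [0.4753, -0.343, 0.0212]
tcp_rot: [-0.495, -0.505, -0.495, 0.505]
contact_force: [-0.3, -0.3, -2.3]
finger_gap: 0.129
```

step_arm(
  deltas=[
    [[0.5,0,0,0,1],[1,0,0,0,1],[1,0,0,0,1],[1,0,0,0,1]],
  ],
)

```text
time_s: 11.25
ee_pos: [0.4753, -0.343, 0.0202]
tcp_rot: [-0.495, -0.505, -0.495, 0.505]
contact_force: [-1.1, 0.8, -2.5]
finger_gap: 0.126
```

step_arm(
  deltas=[
    [[0.5,0,0,0,1],[1,0,0,0,1],[1,0,0,0,1],[1,0,0,0,1]],
  ],
)

```text
time_s: 11.58
ee_pos: [0.4753, -0.343, 0.0192]
tcp_rot: [-0.495, -0.505, -0.495, 0.505]
contact_force: [-0.3, 0.2, -2.2]
finger_gap: 0.129
```

step_arm(
  deltas=[
    [[0.3,0,0,0,1],[0.7,0,0,0,1],[0.7,0,0,0,1],[0.7,0,0,0,1]],
  ],
)

```text
time_s: 11.92
ee_pos: [0.4754, -0.343, 0.0189]
tcp_rot: [0.495, 0.505, 0.495, -0.505]
contact_force: [-1.8, 1.9, 4.5]
finger_gap: 0.131
```

```bash
python3 look.py 11 scene wrist;python3 - <<'E'
import cv2
a=cv2.imread('pics/scene11.png')[225:365,120:260];cv2.imwrite('pics/s11c.png',cv2.resize(a,None,fx=4,fy=4,interpolation=2))
E
```

```text
11.9167 [ 0.63  0.62 -0.13  1.86  0.13  0.67 -1.17] [-0.40863094 -0.17738351  0.01889193] [-1.75662417  1.9044699   4.51099388]
```

View pics/s11c.png

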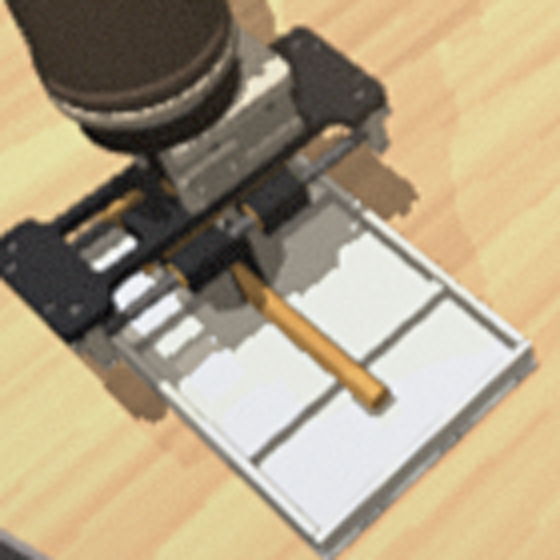

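View pics/wrist11.png

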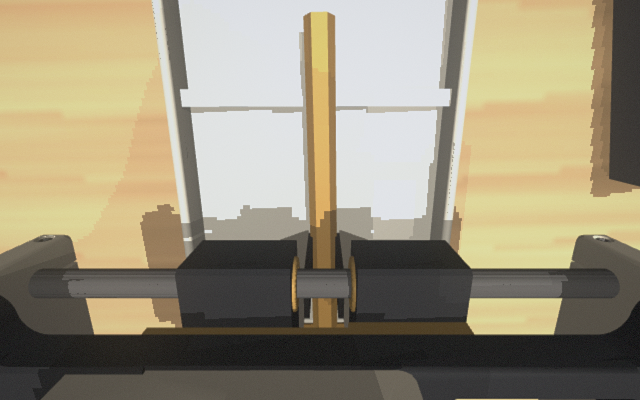

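step_arm(
  deltas=[
    [[0,0,0,0,0.84],[0,0,0,0,0.82],[0,0,0,0,0.78],[0,0,0,0,0.75],[0,0,0,0,0.75]],
  ],
  grip_force=5,
)

```text
time_s: 12.43
ee_pos: [0.4754, -0.343, 0.0184]
tcp_rot: [-0.495, -0.505, -0.495, 0.505]
contact_force: [0.1, -0.5, 0.5]
finger_gap: 0.246
```

step_arm(
  deltas=[
    [[-3,0,0,0,0.75],[-10,0,0,0,0.75],[-22,0,0,0,0.75],[-50,0,0,0,0.75],[-85,0,0,0,0.75]],
  ],
)

```text
time_s: 12.85
ee_pos: [0.4741, -0.3422, 0.1037]
tcp_rot: [-0.494, -0.505, -0.496, 0.505]
contact_force: [0.8, 0.1, 0.0]
finger_gap: 0.247
```

step_arm(
  deltas=[
    [[-35,0,0,0,0.9],[-75,0,0,0,1],[-115,0,0,0,1],[-150,0,0,0,1],[-180,0,0,0,1]],
  ],
)

```text
time_s: 13.27
ee_pos: [0.4756, -0.343, 0.2882]
tcp_rot: [0.496, 0.505, 0.494, -0.505]
contact_force: [0.6, -1.4, -0.2]
finger_gap: 0.006
```

```bash
python3 look.py 12 scene wrist;python3 - <<'E'
import cv2
a=cv2.imread('pics/scene12.png')[225:365,120:260];cv2.imwrite('pics/s12c.png',cv2.resize(a,None,fx=4,fy=4,interpolation=2))
E
```

```text
13.2667 [ 0.65  0.34 -0.16  1.57  0.06  1.24 -1.11] [-0.40852163 -0.17745023  0.28815916] [ 0.57097838 -1.3631221  -0.19636924]
```

View pics/s12c.png

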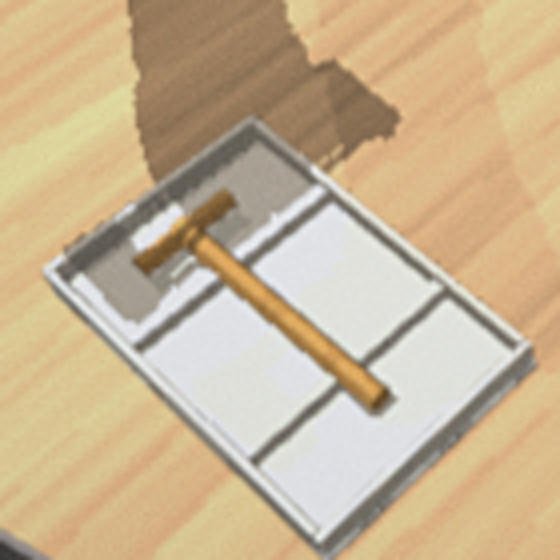

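View pics/wrist12.png

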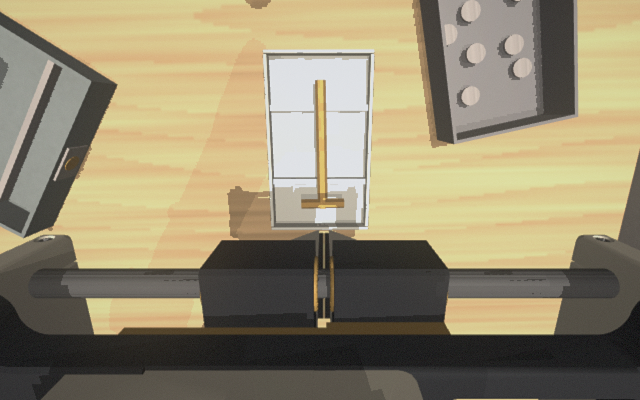

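```bash
cat > cov.py <<'E'
from h import *
def tcp(th,n,d=.215,hx=.117,e=.0095): return c2w((hx-d*np.cos(th)+n*np.sin(th)+e,0,.051+d*np.sin(th)+n*np.cos(th)))
E
python3 - <<'E'
from cov import *
M,_=toolR();print(np.degrees(np.arctan2(M[1,1],M[0,1])))
T=tcp(1.107,.04); print(T); T[2]=.35
x=c2w((1,0,0))-c2w((0,0,0)); y=c2w((0,1,0))-c2w((0,0,0))
print(plan(T,y), T)
E
```

```text
-1.146533644766564
[0.59631386 0.14914602 0.26118141]
[[-60.9, 109.4, -495.2], 123.14, -56.86] [0.59631386 0.14914602 0.35      ]
```

step_arm(
  deltas=[
    [[-20,6,-32,-7,1],[-40,14,-64,-14,1],[-62,22,-95,-21,1],[-62,31,-133,-28,1],[-62,40,-172,-35,1]],
  ],
)

```text
time_s: 13.78
ee_pos: [0.5191, -0.1707, 0.3477]
tcp_rot: [0.626, 0.331, 0.623, -0.331]
contact_force: [1.3, 0.4, -1.4]
finger_gap: 0.009
```

```bash
cat > pl.py <<'E'
from cov import *
import sys
th,n=float(sys.argv[1]),float(sys.argv[2])
y=c2w((0,1,0))-c2w((0,0,0))
T=tcp(th,n)
if len(sys.argv)>3: T[2]=float(sys.argv[3])
print(plan(T,y),state()["time_s"],np.round(state()["joint_pos"],2),np.round(w2c(state()["ee_pos"])*1000,1),np.round(state()["contact_force"],1))
E
python3 pl.py 1.107 .04 .35
```

```text
[[-2.5, 243.3, -221.5], 158.41, -21.59] 13.7833 [ 0.49  0.25 -0.35  1.55  0.09  1.35 -0.84] [-241.7 -116.4  347.7] [ 1.3  0.4 -1.4]
```

step_arm(
  deltas=[
    [[0,28,-26,-7,1],[0,56,-52,-14,1],[0,84,-77,-21.5,1],[0,110,-100,-21.5,1],[0,137,-125,-21.5,1]],
  ],
)

```text
time_s: 14.2
ee_pos: [0.5627, 0.0096, 0.3461]
tcp_rot: [0.675, 0.21, 0.675, -0.21]
contact_force: [1.1, -1.3, -0.0]
finger_gap: 0.002
```

```bash
python3 pl.py 1.107 .04 .35
```

```text
[[-3.9, 133.9, -51.6], 179.68, -0.32] 14.2 [ 0.25  0.3  -0.49  1.5   0.15  1.37 -0.85] [-68.1 -50.8 346.1] [ 1.1 -1.3 -0. ]
```

step_arm(
  deltas=[
    [[-3,33,-13,0,1],[-3,66,-26,0,1],[-3,99,-39,0,1],[-3,134,-51,0,1],[-3,134,-51,0,1]],
  ],
)

```text
time_s: 14.62
ee_pos: [0.596, 0.1563, 0.3485]
tcp_rot: [0.675, 0.209, 0.677, -0.206]
contact_force: [-1.7, -0.2, -0.2]
finger_gap: 0.006
```

```bash
python3 pl.py 1.107 .04; python3 look.py 13 scene wrist
```

```text
[[87.2, -6.0, 4.5], -179.82, 0.18] 14.6167 [ 0.01  0.41 -0.53  1.36  0.2   1.42 -1.11] [ 71.8   4.3 348.5] [-1.7 -0.2 -0.2]
14.6167 [ 0.01  0.41 -0.53  1.36  0.2   1.42 -1.11] [0.07179116 0.00426956 0.34846377] [-1.7319819  -0.16519391 -0.15727198]
```

View pics/scene13.png

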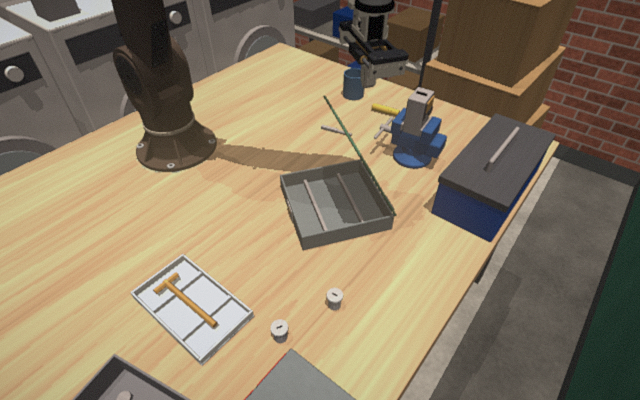

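View pics/wrist13.png

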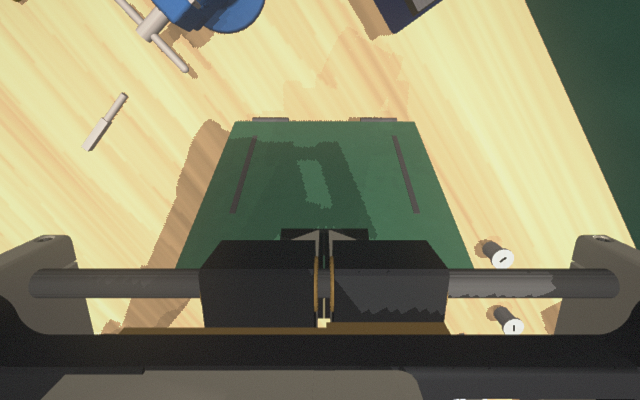

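step_arm(
  deltas=[
    [[20,-6,0,0,1],[45,-6,0,0,1],[65,-6,0,0,1],[80,-6,0,0,1],[87,-6,0,0,1]],
  ],
)

```text
time_s: 15.13
ee_pos: [0.5928, 0.1399, 0.2596]
tcp_rot: [0.674, 0.21, 0.675, -0.212]
contact_force: [0.3, -0.9, -0.0]
finger_gap: 0.006
```

```bash
python3 look.py 14 scene wrist; python3 pl.py 1.107 .006;python3 pl.py 1.05 .006;python3 pl.py 1.0 .006
```

```text
15.1333 [ 0.03  0.44 -0.51  1.53  0.23  1.23 -1.13] [ 0.05650787 -0.00228588  0.25961877] [ 0.26468832 -0.92401837 -0.04951378]
[[14.8, -21.7, -2.0], 179.54, -0.46] 15.2333 [ 0.03  0.44 -0.52  1.53  0.22  1.23 -1.12] [ 57.4  -2.2 260.8] [ 0.3 -0.6 -0.1]
[[20.4, -32.7, -1.9], 179.54, -0.46] 15.2333 [ 0.03  0.44 -0.52  1.53  0.22  1.23 -1.12] [ 57.4  -2.2 260.8] [ 0.3 -0.6 -0.1]
[[25.7, -42.0, -1.8], 179.54, -0.46] 15.2333 [ 0.03  0.44 -0.52  1.53  0.22  1.23 -1.12] [ 57.4  -2.2 260.8] [ 0.3 -0.6 -0.1]
```

View pics/scene14.png

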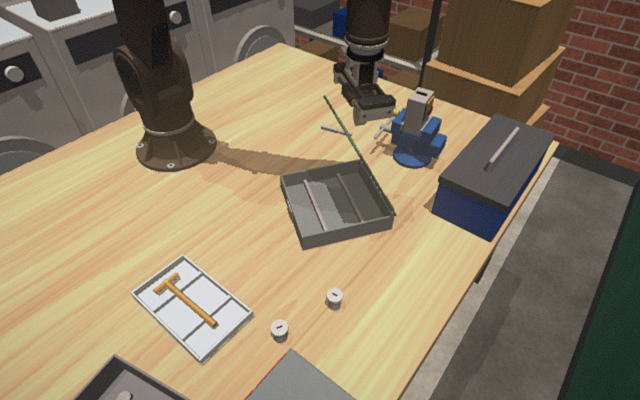

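View pics/wrist14.png

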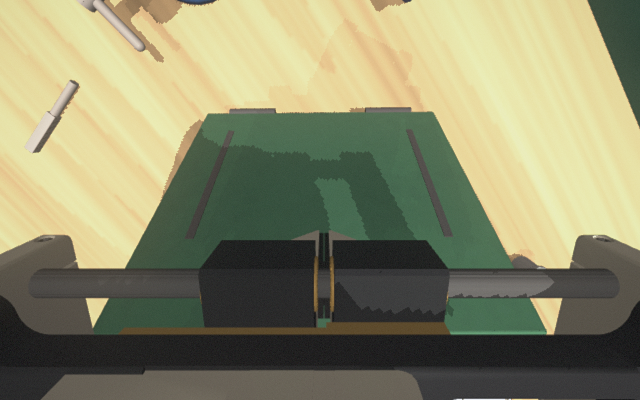

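step_arm(
  deltas=[
    [[4,-6,0,0,1],[8,-12,0,0,1],[12,-18,0,0,1],[15,-22,0,0,1],[17,-26,0,0,1]],
  ],
)

```text
time_s: 15.65
ee_pos: [0.5795, 0.1211, 0.2452]
tcp_rot: [0.676, 0.211, 0.674, -0.21]
contact_force: [1.9, 1.9, 5.5]
finger_gap: 0.007
```

```bash
python3 look.py 15 scene; python3 pl.py 1.0 .006;python3 pl.py .9 .006;python3 - <<'E'
import cv2
a=cv2.imread('pics/scene15.png')[60:225,280:430];cv2.imwrite('pics/s15c.png',cv2.resize(a,None,fx=3.5,fy=3.5,interpolation=2))
E
```

```text
15.65 [ 0.07  0.42 -0.52  1.6   0.22  1.18 -1.1 ] [ 0.0334171  -0.00187152  0.24519929] [1.87806671 1.86992836 5.49918085]
[[9.7, -17.4, -1.8], 179.61, -0.39] 15.7 [ 0.07  0.42 -0.52  1.6   0.22  1.18 -1.1 ] [ 32.7  -1.9 244.9] [1.4 2.3 3.1]
[[21.7, -35.2, -1.7], 179.61, -0.39] 15.7 [ 0.07  0.42 -0.52  1.6   0.22  1.18 -1.1 ] [ 32.7  -1.9 244.9] [1.4 2.3 3.1]
```

View pics/s15c.png

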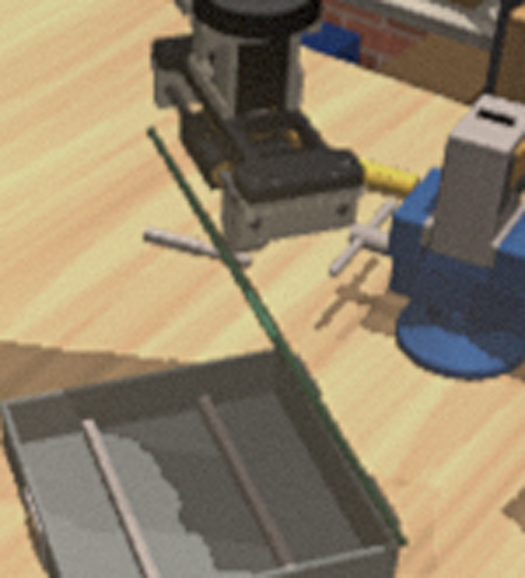

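step_arm(
  deltas=[
    [[4,-7,0,0,1],[7.5,-13,0,0,1],[11,-19,0,0,1],[15,-25,0,0,1],[19,-31,0,0,1]],
  ],
)

```text
time_s: 16.12
ee_pos: [0.5614, 0.0952, 0.2254]
tcp_rot: [0.675, 0.211, 0.675, -0.211]
contact_force: [2.6, 0.2, 3.6]
finger_gap: 0.003
```

```bash
python3 look.py 16 scene; python3 pl.py .8 .006;python3 - <<'E'
import cv2
a=cv2.imread('pics/scene16.png')[60:225,280:430];cv2.imwrite('pics/s16c.png',cv2.resize(a,None,fx=3.5,fy=3.5,interpolation=2))
E
```

```text
16.1167 [ 0.12  0.4  -0.52  1.68  0.22  1.12 -1.07] [ 0.00182522 -0.00151767  0.22536504] [2.64331033 0.2385793  3.6129785 ]
[[14.9, -19.0, -1.3], 179.58, -0.42] 16.1667 [ 0.12  0.4  -0.52  1.68  0.22  1.12 -1.07] [  0.   -1.5 224.3] [ 2.1  0.1 -0.1]
```

View pics/s16c.png

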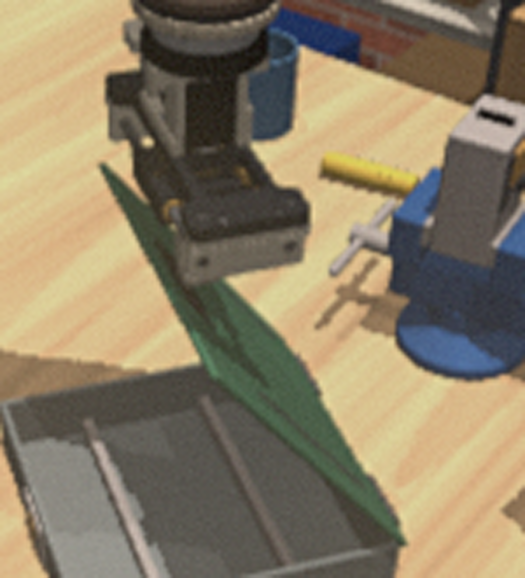

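```bash
for t in .75 .65; do python3 pl.py $t .006; done
```

```text
[[22.4, -26.7, -1.3], 179.58, -0.42] 16.1667 [ 0.12  0.4  -0.52  1.68  0.22  1.12 -1.07] [  0.   -1.5 224.3] [ 2.1  0.1 -0.1]
[[38.5, -41.0, -1.2], 179.58, -0.42] 16.1667 [ 0.12  0.4  -0.52  1.68  0.22  1.12 -1.07] [  0.   -1.5 224.3] [ 2.1  0.1 -0.1]
```

step_arm(
  deltas=[
    [[5,-6,0,0,1],[11,-12,0,0,1],[16,-18,0,0,1],[21,-24,0,0,1],[26,-30,0,0,1]],
  ],
)

```text
time_s: 16.58
ee_pos: [0.5438, 0.0709, 0.1987]
tcp_rot: [0.675, 0.211, 0.675, -0.21]
contact_force: [2.3, 3.3, -0.1]
finger_gap: 0.004
```

```bash
for t in .6 .5; do python3 pl.py $t .006; done
```

```text
[[21.4, -19.5, -0.6], 179.65, -0.35] 16.5833 [ 0.16  0.39 -0.51  1.77  0.22  1.04 -1.04] [-28.1  -0.7 198.7] [ 2.3  3.3 -0.1]
[[39.4, -31.2, -0.5], 179.65, -0.35] 16.5833 [ 0.16  0.39 -0.51  1.77  0.22  1.04 -1.04] [-28.1  -0.7 198.7] [ 2.3  3.3 -0.1]
```

Still pushing at a few N. Continue; now slower.

step_arm(
  deltas=[
    [[5,-5,0,0,1],[10,-10,0,0,1],[16,-15,0,0,1],[22,-19,0,0,1],[27,-23,0,0,1]],
  ],
)

```text
time_s: 17.0
ee_pos: [0.5306, 0.0517, 0.1717]
tcp_rot: [0.675, 0.21, 0.675, -0.211]
contact_force: [2.0, 2.6, 1.6]
finger_gap: 0.008
```

```bash
for t in .5 .4; do python3 pl.py $t .006; done; python3 look.py 18 scene;python3 - <<'E'
import cv2
a=cv2.imread('pics/scene18.png')[60:225,280:430];cv2.imwrite('pics/s18c.png',cv2.resize(a,None,fx=3.5,fy=3.5,interpolation=2))
E
```

```text
[[12.3, -7.8, -0.6], 179.64, -0.36] 17.0 [ 0.19  0.39 -0.51  1.83  0.23  0.97 -1.02] [-51.5  -0.6 171.7] [2.  2.6 1.6]
[[31.4, -17.7, -0.5], 179.64, -0.36] 17.0 [ 0.19  0.39 -0.51  1.83  0.23  0.97 -1.02] [-51.5  -0.6 171.7] [2.  2.6 1.6]
17.0 [ 0.19  0.39 -0.51  1.83  0.23  0.97 -1.02] [-0.05145829 -0.00063389  0.17167381] [2.01702155 2.63641749 1.64957018]
```

View pics/s18c.png

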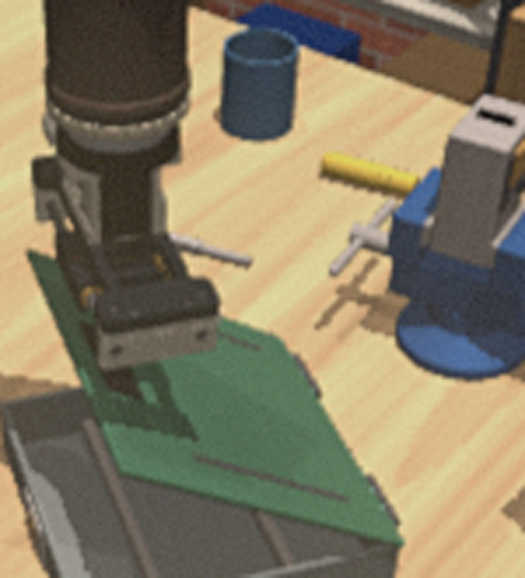

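step_arm(
  deltas=[
    [[5,-3,0,0,1],[10,-6,0,0,1],[16,-9,0,0,1],[22,-12,0,0,1],[27,-15,0,0,1]],
  ],
)

```text
time_s: 17.47
ee_pos: [0.5225, 0.0393, 0.1448]
tcp_rot: [0.675, 0.21, 0.675, -0.211]
contact_force: [1.3, 0.7, 1.7]
finger_gap: 0.008
```

```bash
for t in .3 .2 .1 0; do python3 pl.py $t .006; done
```

```text
[[24.5, -10.9, -0.8], 179.63, -0.37] 17.4667 [ 0.2   0.41 -0.5   1.89  0.25  0.9  -1.02] [-66.2  -0.8 144.8] [1.3 0.7 1.7]
[[45.2, -16.8, -0.7], 179.63, -0.37] 17.4667 [ 0.2   0.41 -0.5   1.89  0.25  0.9  -1.02] [-66.2  -0.8 144.8] [1.3 0.7 1.7]
[[66.3, -20.6, -0.7], 179.63, -0.37] 17.4667 [ 0.2   0.41 -0.5   1.89  0.25  0.9  -1.02] [-66.2  -0.8 144.8] [1.3 0.7 1.7]
[[87.8, -22.2, -0.7], 179.63, -0.37] 17.4667 [ 0.2   0.41 -0.5   1.89  0.25  0.9  -1.02] [-66.2  -0.8 144.8] [1.3 0.7 1.7]
```

step_arm(
  deltas=[
    [[5,-2,0,0,1],[10,-4,0,0,1],[15,-6,0,0,1],[20,-8,0,0,1],[24,-10,0,0,1]],
  ],
)

```text
time_s: 17.88
ee_pos: [0.517, 0.0315, 0.1209]
tcp_rot: [0.675, 0.211, 0.675, -0.21]
contact_force: [0.8, 0.4, 2.0]
finger_gap: 0.01
```

step_arm(
  deltas=[
    [[5,-1,0,0,1],[10,-2,0,0,1],[15,-4,0,0,1],[19,-5,0,0,1],[23,-6,0,0,1]],
  ],
)

```text
time_s: 18.3
ee_pos: [0.5136, 0.0267, 0.0981]
tcp_rot: [0.675, 0.211, 0.675, -0.21]
contact_force: [0.8, 0.7, 1.1]
finger_gap: 0.002
```

```bash
for t in .1 0; do python3 pl.py $t .006; done; python3 look.py 19 scene
```

```text
[[19.7, -5.2, -0.6], 179.65, -0.35] 18.3 [ 0.2   0.46 -0.48  1.96  0.29  0.79 -1.04] [-81.6  -0.7  98.1] [0.8 0.7 1.1]
[[41.1, -6.9, -0.6], 179.65, -0.35] 18.3 [ 0.2   0.46 -0.48  1.96  0.29  0.79 -1.04] [-81.6  -0.7  98.1] [0.8 0.7 1.1]
18.3 [ 0.2   0.46 -0.48  1.96  0.29  0.79 -1.04] [-0.08163936 -0.00067128  0.09810816] [0.80664611 0.66650668 1.12550235]
```

View pics/scene19.png

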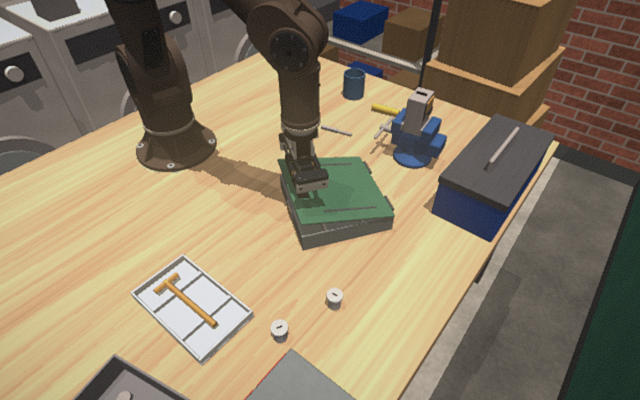

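step_arm(
  deltas=[
    [[4,-1,0,0,1],[8,-2,0,0,1],[12,-3,0,0,1],[16,-4,0,0,1],[20,-5,0,0,1]],
  ],
)

```text
time_s: 18.77
ee_pos: [0.5109, 0.0225, 0.0782]
tcp_rot: [0.675, 0.211, 0.675, -0.21]
contact_force: [0.1, 0.9, 1.2]
finger_gap: 0.006
```

step_arm(
  deltas=[
    [[3,0,0,0,1],[6,0,0,0,1],[9,-1,0,0,1],[12,-1,0,0,1],[15,-1,0,0,1]],
  ],
)

```text
time_s: 19.18
ee_pos: [0.51, 0.0213, 0.0632]
tcp_rot: [0.675, 0.21, 0.675, -0.211]
contact_force: [0.3, -0.7, 1.6]
finger_gap: 0.004
```

step_arm(
  deltas=[
    [[1,0,0,0,1],[2,0,0,0,1],[3,0,0,0,1],[4,0,0,0,1]],
  ],
)

```text
time_s: 19.52
ee_pos: [0.5101, 0.0216, 0.0595]
tcp_rot: [0.675, 0.21, 0.675, -0.211]
contact_force: [-0.5, -0.4, 1.0]
finger_gap: 0.006
```

step_arm(
  deltas=[
    [[0.5,0,0,0,1],[1,0,0,0,1],[1,0,0,0,1]],
  ],
)

```text
time_s: 19.77
ee_pos: [0.5102, 0.0217, 0.0585]
tcp_rot: [0.675, 0.211, 0.675, -0.211]
contact_force: [-0.1, -0.1, 0.7]
finger_gap: 0.005
```

step_arm(
  deltas=[
    [[0.5,0,0,0,1],[1,0,0,0,1],[1,0,0,0,1]],
  ],
)

```text
time_s: 20.02
ee_pos: [0.5102, 0.0218, 0.0575]
tcp_rot: [0.675, 0.211, 0.675, -0.21]
contact_force: [-0.2, -0.3, 0.3]
finger_gap: 0.001
```

step_arm(
  deltas=[
    [[0.5,0,0,0,1],[1,0,0,0,1],[1,0,0,0,1]],
  ],
)

```text
time_s: 20.27
ee_pos: [0.5103, 0.0218, 0.0573]
tcp_rot: [0.675, 0.21, 0.675, -0.211]
contact_force: [-4.2, -0.5, 11.9]
finger_gap: 0.001
```

step_arm(
  deltas=[
    [[0.5,0,0,0,1],[1,0,0,0,1],[1,0,0,0,1]],
  ],
)

```text
time_s: 20.52
ee_pos: [0.5103, 0.0218, 0.0571]
tcp_rot: [0.675, 0.21, 0.675, -0.211]
contact_force: [-6.9, -2.3, 25.6]
finger_gap: 0.001
```

```bash
python3 look.py 20 scene;python3 - <<'E'
import cv2
a=cv2.imread('pics/scene20.png')[115:265,265:415];cv2.imwrite('pics/s20c.png',cv2.resize(a,None,fx=4,fy=4,interpolation=2))
E
```

```text
20.5167 [ 0.18  0.51 -0.44  2.    0.33  0.7  -1.07] [-0.08758153 -0.00071885  0.05713755] [-6.88951186 -2.25130512 25.57958338]
```

View pics/s20c.png

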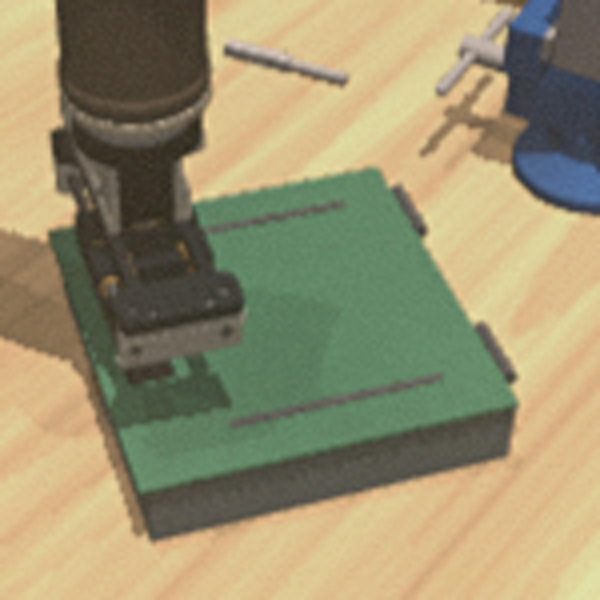

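step_arm(
  deltas=[
    [[-1,0,0,0,1],[-3,0,0,0,1],[-10,0,0,0,1],[-30,0,0,0,1],[-60,0,0,0,1]],
  ],
)

```text
time_s: 20.98
ee_pos: [0.5085, 0.0215, 0.1145]
tcp_rot: [0.673, 0.21, 0.677, -0.211]
contact_force: [-0.4, -0.2, -0.5]
finger_gap: 0.006
```

step_arm(
  deltas=[
    [[-30,-10,0,0,1],[-60,-30,0,0,1],[-90,-55,0,0,1],[-110,-80,0,0,1],[-120,-100,0,0,1]],
  ],
)

```text
time_s: 21.4
ee_pos: [0.4535, -0.0616, 0.2386]
tcp_rot: [0.676, 0.211, 0.674, -0.21]
contact_force: [0.3, -0.8, -0.6]
finger_gap: 0.004
```

step_arm(
  deltas=[
    [[0,0,0,0,1],[0,0,0,0,1],[0,0,0,0,1]],
  ],
)

```text
time_s: 21.65
ee_pos: [0.4535, -0.06, 0.2354]
tcp_rot: [0.675, 0.211, 0.675, -0.21]
contact_force: [0.1, 0.2, 0.3]
finger_gap: 0.005
```

```bash
python3 look.py 21 scene top
```

```text
21.65 [ 0.46  0.2  -0.52  1.92  0.11  1.05 -0.71] [-1.87208326e-01  1.99892733e-04  2.35401827e-01] [0.12952162 0.17276618 0.28230813]
```

View pics/scene21.png

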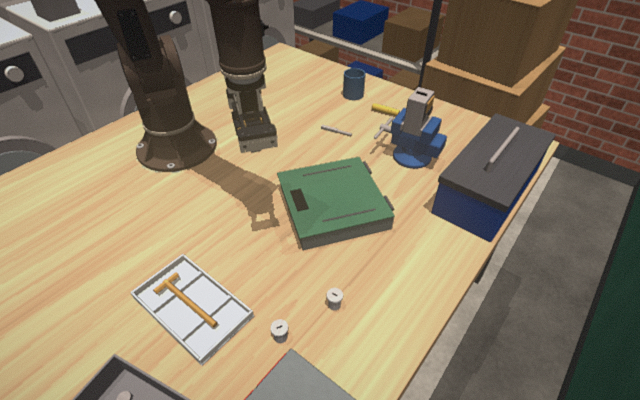

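View pics/top21.png

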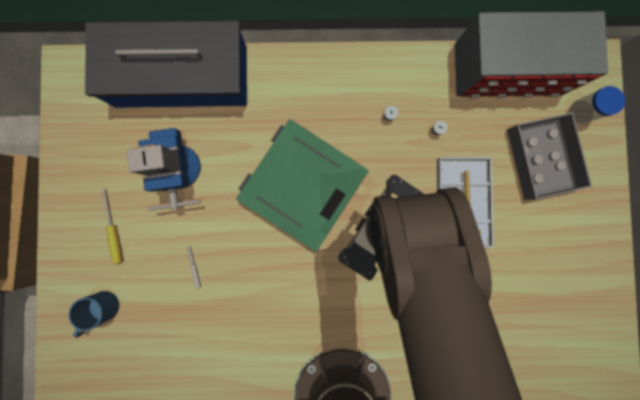

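```bash
python3 -c "from rig import *; print(sign_off())"
```

```text
the job is handed in; nothing more can be done
None
```

The wrench is in the tray, the cover is fully closed, and I handed the job in at about 21.7 s.

**Wrench:** The move commands could not tilt the hand. I kept it vertical, went in just clear of the cover edge and dragged the wrench about 28 mm towards the case's open side. I then re-gripped it near its balance point, at about x = -30 mm, and lifted it out. It was lowered lengthwise onto the tray ribs until the force reading changed from -2.3 N to +4.5 N, and only then released. The pictures show it lying lengthwise across both ribs.

**Cover:** I pushed it down with the shut fingertips at roughly 0.4 rad/s at first. Through the last 0.4 rad it went at about 0.25 rad/s or slower, by the commanded steps. It met a hard stop with the fingertip at z = 0.057 m, the height of the outer face when closed, and I pressed to about 26 N there. After I withdrew, it stayed level in the final pictures.

**Other checks:** The locks and punch look unmoved in both the scene and top pictures. The robot is clear of everything, with the contact force near zero.

**Disagreements:**
- The two fixed cameras differed by up to about 10 mm on the tray position, so I centred the wrench with the wrist camera.
- I measured the cover opening at about 1.1 rad, close to its 1.15 stop, rather than half open.

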